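# Turn the crucible over and nest it in its tapered stand

## Task

The graphite crucible has been left standing mouth-down on the goldsmith's bench. Get it ready for melting: first lay it on its side in the wooden V-rest and let go of it there, then take it again and nest it foot-down, mouth up, in the tapered well of the steel-cased stand, fully home, upright and not wedged askew. Graphite is brittle, so set it down gently without dropping or ramming it, and leave the jar, the brass ring sizer and the hammer where they are.

Things in the scene. Friction and masses are not known exactly. Their poses are not given: they have to be found in the camera images.
- crucible: dark grey graphite crucible, 110 mm long, round, 0.2 to 0.37 kg. Origin at the centre of its open mouth rim; its z runs along its axis from mouth to foot (z is up at the start, down at the end). z = 0 to 50 mm: straight hollow cylinder 56 mm in diameter, wall 6 mm; z = 50 to 110 mm: solid taper from 56 to 36 mm diameter at the flat foot; centre of mass near z = 47 mm
- crucible_foot (a point): centre of the crucible's flat foot, on its axis 110 mm from the mouth
- crucible_mid (a point): point on the crucible's axis, 55 mm from the mouth
- stand: fixed round stand, steel case 94 mm wide on a 110 mm square plate, with a white tapered well. Origin on the well's axis at bench level, z up. The well is 54 mm wide at its mouth (60 mm above the bench) and 39 mm at its flat floor (14 mm above the bench). The crucible's taper has about 1.5 mm play all round; home, its foot is on that floor and its mouth 124 mm above the bench
- stand_mouth (a point): centre of the well's mouth, 60 mm above the bench
- rest: fixed pale wooden V-rest, base 100 x 136 x 12 mm, origin under its centre. Two 12 mm thick V cradles, centred at its own y = +50 mm (wide, for the cylinder) and y = -48 mm (narrow, for the taper's foot end), hold the crucible level along y, mouth to +y, axis 60 mm above the bench, middle over the rest's centre. Free gap between them 86 mm; V tips stay below the axis
- rest_axis (a point): 60 mm above the bench over the rest's centre: where the middle of the lying crucible belongs; its y runs from the narrow V towards the wide V
- rest_wide (a point): 60 mm above the bench over the wide V, 50 mm from rest_axis: the mouth end goes here
- flux: amber jar with a white cap, 54 mm in diameter, 75 mm high; leave it alone. Origin at the centre of its underside
- sizer: brass ring-sizing cone on a 68 mm round foot, 110 mm high; leave it alone. Origin at the centre of its underside
- hammer: hammer, 200 mm long, lying on the bench; leave it alone. Its x runs along the handle towards the head
There are look-alikes about, which are no part of the job. Leave any turquoise look-alike of the crucible alone. Of the things that look like the stand, take the one that is nearest to the robot's base at the start.

How it is judged:
On the way:
1. the crucible lies on its side in the V-rest, let go of (angle between crucible's own z axis and vertical between 1.35 and 1.79 rad and distance between crucible_mid and rest_axis below 0.025 m and contact force between crucible and rest above 0.5 N and contact force between crucible and the fingers below 0.05 N), for 0.2 s.
At the end, for the whole second after the job is handed in: the crucible stands mouth up in the stand's well, its foot within 3 mm of the well's floor and 5 mm of its axis, its mouth within 7 mm of that axis, upright within 0.06 rad, at rest (angle between crucible's own z axis and vertical above 3.08 rad and z of crucible_foot in the frame of stand below 0.017 m and horizontal distance between crucible_foot and stand below 0.005 m and horizontal distance between crucible and stand below 0.007 m and linear speed of crucible below 0.02 m/s); the robot touches nothing.
It fails at once if the crucible is struck or pressed against the stand or the bench with more than 60 N (contact force between crucible and stand above 60 N or contact force between crucible and table above 60 N).
It fails at once if the crucible is dropped (moves faster than 0.5 m/s, as after falling more than a centimetre, out of the fingers) (linear speed of crucible above 0.5 m/s and contact force between crucible and the fingers below 0.05 N).
It fails at once if the jar, the ring sizer or the hammer is moved by more than 20 mm (distance of any of flux, sizer, hammer from where it was at the start of the episode above 0.02 m).
It also fails if it takes over 61 s, if anything falls off the work surface, if the arm or the gripper's body presses on something with over 40 N, if the wrist force passes 120 N, or if a joint passes its speed limit or range.

## Robot

A 6-joint arm with a two-finger parallel gripper is mounted at the origin on the work surface. World frame = base frame: x ahead of the robot, y to its left, z up, the work surface at z = 0. Lengths are in m, angles in rad, forces in N, time in s.
With the tool pointing down it reaches from about 0.375 to 0.9 m from the base axis. Payload 3.1 kg.
Tool frame: the origin (TCP) lies on the centre line of the jaws, within the pads' length; the fingertips stand 19 mm ahead of it and the grasp point (between the pads) is the TCP; z points along the fingers, y is the line along which they close (so a half turn about z gives the same grasp; the last joint's range is limited). The gripper opens to 85 mm and grips with 20 to 120 N. Pads are 22 mm wide; open, the fingers measure 114 mm over their backs; the gripper's body (76 mm by 85 mm) begins 54 mm behind the grasp point. The pads swing forward as they close: fully open they stand 13 mm farther back than shut.
Start: joints at [-1.302, 0.527, 1.433, -0, 1.181, -0.178], TCP at [0.271, -0.563, 0.25] pointing down, gripper open.
Joint ranges: [-3.08, 3.08], [-0.75, 2.2], [0.22, 2.44], [-1.43, 4.57], [0, 2.65], [-2.85, 2.85]. Speed limits (rad/s): [2.79, 2.79, 3.14, 3.14, 3.14, 3.14].

## Interface

Orientations are given as a unit quaternion [x, y, z, w].
In Python, from station import manip gives the robot as it stands.
- The arm moves only by the tool servo_tool, never from a script. Its argument "rows" is a list that holds one entry, the list of rows, each a list of 7 numbers: the turn, a rotation vector about the tool's x, y, z in degrees, then the shift along the tool's x, y, z in m, then the gripper command: -1 is shut, 1 is fully open, values between are in proportion. In form: [[[wx, wy, wz, tx, ty, tz, jaw], ...]]. A call has 1 to 8 rows; each row shifts and turns the commanded pose from where the row before left it, along the tool's axes as they then stand; what a row does not reach is not made up. A row lasts 1/12 s, in which the tool goes at most 41.7 mm and 7.16 degrees, less where a joint would pass 70% of its speed; a pose out of reach is approached as far as the arm can. A call is refused whole if a number of a shift passes 0.0417 or a number of a turn 7.16, either way. A call with a gripper value outside its range is refused whole. The fingers move at their own pace and stop on an object; "squeeze" is the grip in N (left out, the last holds). Time passes only in rows, so rows that do not move let the fingers close. It gives the time, the measured TCP pose, the force, the opening and the grip force at its end, in the units of the state.
- manip.sense(): the state, without advancing time (a new reading comes with each control period).
- manip.snapshot(name): name is "side" or "top" or "wrist"; returns the picture (400x640x3 uint8, blue, green, red); there is no depth.
- manip.camera_info(name): a dict with "K" (3x3 intrinsics, pixels), "k1" (the pictures are not rectified: a ray, as slopes to the right and down, at radius r is drawn at 1 + k1 r^2 times it, then the intrinsics apply), "camera_from_world" (4x4, takes a point from world to camera coordinates). Camera axes: x right, y down, z forward; pixel columns grow to the right and rows downward; lengths in m; the calibration is good to about 2 mm. A picture is of the moment at which its call begins: read the wrist's pose just before it. camera_info takes no time and is no camera call; for the wrist camera it gives the pose at the moment of the call.
- manip.sign_off(): hands the job in; it is judged then, once.
The state is a dict: "t": time; "q": joint angles; "qd": joint speeds; "tau": joint torques, N m; "tcp_pos": TCP position; "tool_rot": TCP orientation; "force": force on the tool from outside, world axes, zero at the start; "ft_torque": the same for the moment, N m; "finger_gap": opening from 0.0 (shut) to 1.0 (fully open); "gripper_force": force on a finger pad.
Only numpy, scipy, OpenCV 4.12 (cv2) and the standard library are available. Lean on these libraries where they do the work, as an engineer would, in place of code of your own. Each camera call takes 0.05 s, during which the arm holds its last target. There are 200 camera calls.

## Working session

There is one attempt and no reset: what is moved stays moved. The work goes in short steps, Python scripts to look and compute and a tool call to move; the robot and the scene stay as the last step left them, time stands still between calls to the robot, and variables do not carry over. Pictures are saved under pics/ and viewed, at most 10 in all, crops included, and the job is handed in when it is done.

Besides the shell and the picture viewer there is one more tool, called after ">>>" by a JSON object that holds its "name" and its "arguments", one argument or row to a line. servo_tool: Moves the arm, as the interface text tells. Its arguments: {"type":"object","properties":{"rows":{"type":"array","items":{"type":"array","items":{"type":"array","items":{"type":"number"}}}},"squeeze":{"type":"number"}},"required":["rows"]}

```bash
ls; mkdir -p pics; python3 - <<'E'
from station import manip
import cv2,numpy as np
s=manip.sense();print(s)
for n in("side","top","wrist"):
    i=manip.camera_info(n);print(n,np.round(np.array(i["K"]),1).tolist(),i["k1"],np.round(i["camera_from_world"],4).tolist())
    cv2.imwrite(f"pics/{n}0.png",manip.snapshot(n))
E
```

```text
pics
{'t': 0.0, 'q': array([-1.30143987e+00,  5.28469959e-01,  1.43387006e+00, -1.64928640e-06,
        1.18141432e+00, -1.78525212e-01]), 'qd': array([-3.74749548e-04, -9.59167691e-04,  6.33129383e-04, -1.39137371e-03,
        7.83681717e-05, -2.83175805e-04]), 'tau': array([ 8.91307136e-04, -4.42349446e+01, -1.78028226e+01, -1.08931126e-04,
        8.42567504e-03,  1.91061366e-05]), 'tcp_pos': array([ 0.27049347, -0.56269921,  0.2493415 ]), 'tool_rot': array([ 9.75029228e-01,  2.22073945e-01, -4.98322019e-05, -1.07969673e-03]), 'force': array([-0.00400129, -0.03203901, -0.28359693]), 'ft_torque': array([-0.00074343,  0.02431289, -0.04652673]), 'gripper_force': 0.0, 'finger_gap': 0.9968313324965069}
side [[379.6, 0.0, 327.2], [0.0, 379.6, 199.8], [0.0, 0.0, 1.0]] -0.030454004453050812 [[0.9923, -0.1233, -0.0121, -0.5647], [-0.0942, -0.6872, -0.7203, 0.1047], [0.0805, 0.7159, -0.6935, 0.8143], [0.0, 0.0, 0.0, 1.0]]
top [[479.8, 0.0, 324.1], [0.0, 479.8, 204.7], [0.0, 0.0, 1.0]] -0.09646766282935682 [[0.006, -1.0, -0.0059, -0.0347], [-0.9941, -0.0054, -0.1083, 0.5987], [0.1083, 0.0065, -0.9941, 1.1633], [0.0, 0.0, 0.0, 1.0]]
wrist [[296.0, 0.0, 318.1], [0.0, 296.0, 194.1], [0.0, 0.0, 1.0]] -0.051790852053146604 [[0.432, -0.9019, -0.0014, -0.6251], [-0.863, -0.4139, 0.2898, -0.0378], [-0.262, -0.124, -0.9571, 0.38], [0.0, 0.0, 0.0, 1.0]]
```

View pics/top0.png

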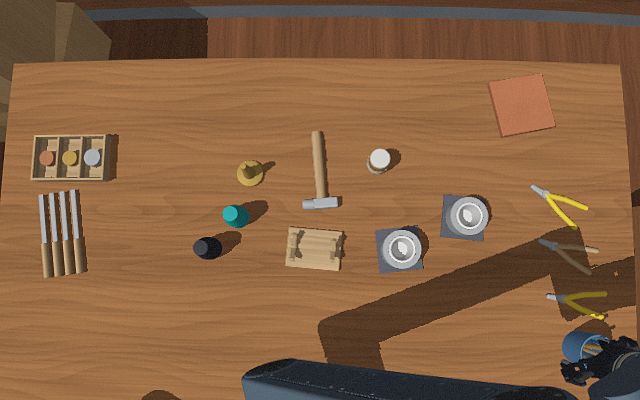

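View pics/side0.png

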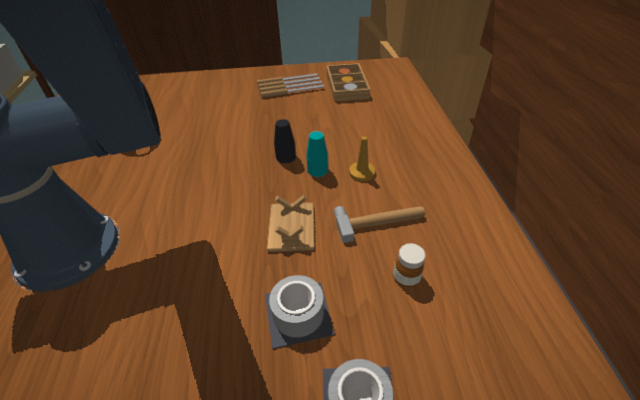

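Top view: candidate stands at (401,249) and (468,216). The base projects to about (310,451), so (401,249) is the nearer one. The dark crucible is at (208,247), with the turquoise look-alike at (235,215) to be left alone. The rest is at (314,249), sizer (249,173), hammer (320,170), jar (379,160). An enlarged crop will confirm this and show which V is wide.

```bash
cat > h.py <<'E'
import numpy as np,cv2
from station import manip
def ray(n,uv,info=None):
    i=info or manip.camera_info(n);K=np.array(i["K"],float);T=np.array(i["camera_from_world"])
    D=np.array([i["k1"],0,0,0,0.])
    p=cv2.undistortPoints(np.array([[uv]],float),K,D)[0,0]
    d=T[:3,:3].T@np.r_[p,1];return -T[:3,:3].T@T[:3,3],d/np.linalg.norm(d)
def plane(n,uv,z,info=None):
    o,d=ray(n,uv,info);return o+d*(z-o[2])/d[2]
def proj(n,P,info=None):
    i=info or manip.camera_info(n);T=np.array(i["camera_from_world"])
    return cv2.projectPoints(np.array([P],float),cv2.Rodrigues(T[:3,:3])[0],T[:3,3],np.array(i["K"],float),np.array([i["k1"],0,0,0,0.]))[0][0,0]
def blobs(m,amin=30):
    n,l,s,c=cv2.connectedComponentsWithStats(m.astype(np.uint8))
    return [(s[k].tolist(),c[k].round(1).tolist()) for k in range(1,n) if s[k][4]>amin]
E
python3 - <<'E'
from h import *
t=cv2.imread('pics/top0.png');s=cv2.imread('pics/side0.png')
a=cv2.resize(t[200:290,180:440],None,fx=3,fy=3,interpolation=cv2.INTER_CUBIC)
b=cv2.resize(s[190:345,240:400],None,fx=2,fy=2,interpolation=cv2.INTER_CUBIC)
c=np.zeros((590,800,3),np.uint8);c[:270,:780]=a;c[275:585,:320]=b
c[275:575,330:790]=cv2.resize(s[110:185,265:380],None,fx=4,fy=4,interpolation=cv2.INTER_CUBIC)
cv2.imwrite('pics/crop1.png',c)
for n,im in(('top',t),('side',s)):
    hsv=cv2.cvtColor(im,cv2.COLOR_BGR2HSV)
    m=(im.max(2)<45); 
    print(n,'dark',[b for b in blobs(m) if b[0][4]<1500])
    m=(hsv[...,1]<40)&(hsv[...,2]>190);print('white',blobs(m))
E
```

```text
top dark [([200, 237, 22, 22, 317], [211.8, 247.8]), ([561, 336, 77, 50, 1395], [599.1, 359.8]), ([247, 359, 48, 17, 341], [270.6, 366.5]), ([310, 368, 14, 12, 42], [317.1, 373.1]), ([328, 376, 14, 8, 31], [334.4, 378.7]), ([488, 387, 79, 13, 745], [530.9, 394.0]), ([352, 394, 26, 6, 31], [364.6, 396.9])]
white [([370, 149, 20, 19, 280], [379.5, 157.9]), ([456, 202, 27, 27, 164], [468.7, 215.2]), ([463, 209, 10, 13, 91], [467.1, 215.1]), ([389, 236, 27, 27, 163], [402.0, 248.9]), ([398, 242, 10, 13, 95], [402.4, 247.4])]
side dark [([0, 103, 9, 31, 163], [3.4, 116.5]), ([275, 123, 21, 40, 669], [284.1, 144.0]), ([7, 211, 16, 10, 34], [13.8, 215.3]), ([48, 231, 70, 60, 320], [89.8, 267.4]), ([26, 255, 16, 15, 47], [33.3, 261.1]), ([23, 271, 27, 15, 94], [33.7, 278.7]), ([21, 283, 27, 9, 66], [36.3, 288.2]), ([280, 309, 52, 37, 463], [313.1, 331.8])]
white [([400, 244, 25, 19, 375], [411.7, 253.1]), ([277, 281, 38, 32, 275], [295.8, 296.9]), ([338, 367, 45, 33, 273], [360.5, 380.8])]
```

View pics/crop1.png

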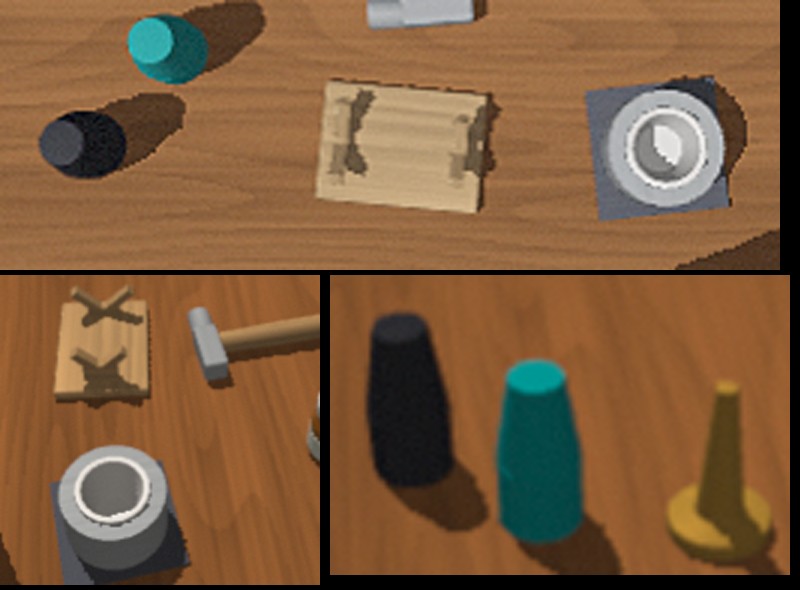

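The crop confirms the crucible is dark, with its foot disc at top (200.7,247.7) and side (283,123). The turquoise look-alike is beside it. The nearest stand is the one at (402,249). The rest's far (+y) V looks wider in the side view even though it is farther away, so the mouth goes to +y.

```bash
python3 - <<'E'
from h import *
print('foot top',plane('top',(200.7,247.7),.11),'side',plane('side',(283,123.3),.11))
o,d=ray('top',(200.7,247.7));p,e=ray('side',(283,123.3))
st=np.linalg.lstsq(np.c_[d,-e],p-o,rcond=None)[0];print('tri',o+d*st[0],p+e*st[1])
print('turq foot',plane('top',(180+151/3,200+39/3),.11))
for n,uv in(('top',(402,248.9)),('side',(295.8,296.9)),('top',(468.7,215.2))):print('stand',n,plane(n,uv,.06))
c=[plane('top',(180+u/3,200+v/3),.012)[:2] for u,v in((325,80),(491,95),(478,212),(316,198))]
c=np.array(c);print(c,c.mean(0));v=(c[0]+c[3]-c[1]-c[2])/2;w=(c[0]+c[1]-c[2]-c[3])/2
print('len',np.hypot(*v),np.hypot(*w),'yaw of +y axis',np.degrees(np.arctan2(v[1],v[0])),np.degrees(np.arctan2(w[1],w[0])))
s=[plane('side',(240+u/2,190+(v-275)/2),.012)[:2] for u,v in((62,303),(147,303),(149,394),(57,398))]
print(np.mean(s,0))
E
```

```text
foot top [0.48830943 0.25463121 0.11      ] side [0.48924142 0.25121275 0.11      ]
tri [0.48835409 0.25532549 0.10737407] [0.48916443 0.25535396 0.10739538]
turq foot [0.56982622 0.18703461 0.11      ]
stand top [ 0.48956821 -0.22044257  0.06      ]
stand side [ 0.48780412 -0.22119318  0.06      ]
stand top [ 0.57203556 -0.38544246  0.06      ]
[[ 0.54490958  0.05869123]
 [ 0.53310391 -0.08101114]
 [ 0.43539603 -0.07040159]
 [ 0.44610323  0.0649531 ]] [ 0.48987819 -0.0069421 ]
len 0.13798841732720943 0.09861856348895762 yaw of +y axis 85.32088478159292 -4.907005825876141
[ 0.48940863 -0.01102887]
```

>>> {"name": "servo_tool", "arguments": {
  "rows": [
    [[0, 0, 0, 0.03, -0.025, 0, 1], [0, 0, 0, 0.03, -0.025, 0, 1], [0, 0, 0, 0.03, -0.025, 0, 1], [0, 0, 0, 0.03, -0.025, 0, 1], [0, 0, 0, 0.03, -0.025, 0, 1], [0, 0, 0, 0.03, -0.025, 0, 1], [0, 0, 0, 0.03, -0.025, 0, 1], [0, 0, 0, 0.03, -0.025, 0, 1]]
  ],
  "squeeze": 60
}}

```text
t: 0.82
tcp_pos: [0.4007, -0.2773, 0.2502]
tool_rot: [0.975, 0.222, -0.0, -0.0]
force: [1.2, 0.4, 0.0]
finger_gap: 1.002
gripper_force: 0.0
```

```bash
cat > log.py <<'E'
from station import manip
import json
s=manip.sense();json.dump([list(map(float,s[k])) for k in('q','tcp_pos','tool_rot')],open('log.jsonl','a'));open('log.jsonl','a').write('\n')
print(round(s['t'],2),s['q'].round(3),s['tcp_pos'].round(4),s['tool_rot'].round(4),s['force'].round(1),round(s['finger_gap'],3),round(s['gripper_force'],1))
E
python3 log.py
```

```text
0.82 [-0.835  0.343  1.77   0.     1.029  0.288] [ 0.4007 -0.2773  0.2502] [ 9.751e-01  2.218e-01 -0.000e+00 -1.000e-04] [1.2 0.4 0. ] 1.002 0.0
```

>>> {"name": "servo_tool", "arguments": {
  "rows": [
    [[0, 5, 0, 0.02, -0.025, 0, 1], [0, 5, 0, 0.02, -0.025, 0, 1], [0, 5, 0, 0.02, -0.025, -0.01, 1], [0, 5, 0, 0.015, -0.025, -0.01, 1], [0, 5, 0, 0.01, -0.025, -0.01, 1], [0, 5, 0, 0, -0.025, -0.01, 1], [0, 5, 0, 0, -0.025, -0.01, 1], [0, 5, 0, 0, -0.025, -0.01, 1]]
  ]
}}

```text
t: 1.48
tcp_pos: [0.3684, -0.0711, 0.3184]
tool_rot: [0.915, 0.21, 0.336, -0.075]
force: [-2.2, -0.5, 0.2]
finger_gap: 1.0
gripper_force: 0.0
```

```bash
python3 log.py; cat > kin.py <<'E'
import numpy as np,json
from scipy.spatial.transform import Rotation as R
from scipy.optimize import least_squares
def fk(q,p):
    h,a1,b,L2,a3,L3,Lt=p
    Rz=R.from_euler('z',q[0]); r2=Rz*R.from_euler('y',q[1]); r3=r2*R.from_euler('y',q[2])
    P=np.array([0,0,h])+Rz.apply([a1,b,0])+r2.apply([0,0,L2])+r3.apply([a3,0,L3])
    r4=r3*R.from_euler('z',q[3]); r5=r4*R.from_euler('y',q[4]); r6=r5*R.from_euler('z',q[5])
    return P+r6.apply([0,0,Lt]), r6
def load():
    return [list(map(np.array,json.loads(l))) for l in open('log.jsonl')]
D0=[np.array([-1.30143987,.528469959,1.43387006,0,1.18141432,-.178525212]),np.array([.27049347,-.56269921,.2493415]),np.array([.975029228,.222073945,-4.98e-5,-.00107969673])]
E
python3 - <<'E'
from kin import *
D=[D0]+load()
for q,t,r in D:
    Rm=R.from_quat(r);print((fk(q,np.zeros(7))[1].inv()*Rm).as_rotvec(degrees=True).round(1))
def f(p):return np.concatenate([fk(q,p)[0]-t for q,t,r in D])
s=least_squares(f,[.3,0,.11,.4,0,.4,.25]);print(s.x.round(4),abs(s.fun).max())
E
```

```text
1.48 [-1.075 -0.015  2.251  0.838  1.051 -0.444] [ 0.3684 -0.0711  0.3184] [ 0.9152  0.2098  0.3356 -0.0753] [-2.2 -0.5  0.2] 1.0 0.0
[ 0. -0. 90.]
[-0.  0. 90.]
[-0.  0. 90.]
[ 0.2742 -0.      0.111   0.588   0.1141  0.3917  0.2777] 2.0717037629847113e-07
```

```bash
cat >> kin.py <<'E'
P=np.array([.2742,0,.111,.588,.1141,.3917,.2777])
P=least_squares(lambda p:np.concatenate([fk(q,p)[0]-t for q,t,r in [D0]+load()]),P).x
Z90=R.from_euler('z',90,degrees=True)
LO=np.array([-3.08,-.75,.22,-1.43,0,-2.85]);HI=np.array([3.08,2.2,2.44,4.57,2.65,2.85])
def tool(q):
    p,r=fk(q,P);return p,r*Z90
def ori(A,tau,s):  # tool z at azimuth A, tau deg below horizontal; y horizontal; tau may exceed 90
    a,t=np.radians([A,tau]);z=np.array([np.cos(t)*np.cos(a),np.cos(t)*np.sin(a),-np.sin(t)])
    y=s*np.array([-np.sin(a),np.cos(a),0]);return R.from_matrix(np.c_[np.cross(y,z),y,z])
def ik(p,r,q0):
    def f(q):
        a,b=tool(q);return np.r_[a-p,.3*(b.inv()*r).as_rotvec()]
    s=least_squares(f,np.clip(q0,LO+1e-3,HI-1e-3),bounds=(LO,HI),xtol=1e-10,ftol=1e-10);return s.x,np.abs(s.fun).max()
def sols(p,r,seeds=12,rng=np.random.default_rng(0)):
    out=[]
    az=np.arctan2(p[1],p[0])-.2
    for q4 in(-1,0,1,2,3,4):
        for q6 in(-2,0,2):
            q,e=ik(p,r,np.array([az,.4,1.6,q4,1,q6]))
            if e<1e-4 and not any(np.abs(q-o).max()<.02 for o in out):out.append(q)
    return out
E
cat > plan.py <<'E'
from kin import *
import sys
C=np.array([.4885,.254]);Rs=np.array([.490,-.009]);S=np.array([.489,-.221]);yaw=85.2
F=yaw-180
u=np.array([np.cos(np.radians(yaw)),np.sin(np.radians(yaw))])
def show(k,q):print(k,q.round(2))
marg=lambda q:min((q-LO).min(),(HI-q).min())
# place: foot direction F, tilt 110 ; regrasp: mouth dir yaw, tilt 105 
res=[]
for s in(1,-1):
    pl=sols(np.r_[Rs+u*.007,.062],ori(F,110,s))
    g1=[(A,q) for A in range(-30,91,15) for q in sols(np.r_[C,.048],ori(A,20,s))]
    for b in pl:
        for A,a in g1: res.append((np.abs(a-b).max(),s,A,a,b))
res.sort(key=lambda x:x[0])
for d,s,A,a,b in res[:14]:print(round(d,2),s,A,a.round(2),b.round(2),round(min(marg(a),marg(b)),2))
print('second');res=[]
for s in(1,-1):
    pl=sols(np.r_[Rs+u*.017,.060],ori(yaw,105,s))
    g1=[(A,q) for A in range(-60,106,15) for q in sols(np.r_[S,.088],ori(A,15,s))]
    for b in pl:
        for A,a in g1: res.append((np.abs(a-b).max(),s,A,a,b))
res.sort(key=lambda x:x[0])
for d,s,A,a,b in res[:14]:print(round(d,2),s,A,b.round(2),a.round(2),round(min(marg(a),marg(b)),2))
E
python3 plan.py
```

```text
1.99 1 45 [-0.14  1.27  2.31  2.29  1.5   1.22] [-0.43  0.71  1.91  0.52  0.71 -0.77] 0.13
2.1 1 60 [-0.24  1.18  2.2   1.93  1.3   1.34] [-0.43  0.71  1.91  0.52  0.71 -0.77] 0.24
2.17 1 30 [0.05 1.33 2.37 2.69 1.72 1.33] [-0.43  0.71  1.91  0.52  0.71 -0.77] 0.07
2.32 1 75 [-0.26  1.12  2.05  1.58  1.22  1.55] [-0.43  0.71  1.91  0.52  0.71 -0.77] 0.39
2.52 1 90 [-0.24  1.09  1.88  1.27  1.27  1.75] [-0.43  0.71  1.91  0.52  0.71 -0.77] 0.53
2.65 1 15 [0.29 1.3  2.34 3.17 1.71 1.58] [-0.43  0.71  1.91  0.52  0.71 -0.77] 0.1
3.1 1 0 [0.51 1.21 2.24 3.62 1.49 1.72] [-0.43  0.71  1.91  0.52  0.71 -0.77] 0.2
3.52 1 -15 [0.65 1.13 2.1  4.03 1.28 1.65] [-0.43  0.71  1.91  0.52  0.71 -0.77] 0.34
3.77 -1 90 [-0.24  1.09  1.88  1.27  1.27 -1.39] [-0.43  0.71  1.91  0.52  0.71  2.37] 0.48
3.79 -1 0 [ 0.51  1.21  2.24  3.62  1.49 -1.42] [-0.43  0.71  1.91  0.52  0.71  2.37] 0.2
3.87 -1 -15 [ 0.65  1.13  2.1   4.03  1.28 -1.49] [-0.43  0.71  1.91  0.52  0.71  2.37] 0.34
3.92 1 -30 [0.73 1.09 1.94 4.44 1.19 1.46] [-0.43  0.71  1.91  0.52  0.71 -0.77] 0.13
3.93 -1 15 [ 0.29  1.3   2.34  3.17  1.
[... 737 characters left out ...]
47  0.61  0.41] [-1.21  1.13  2.18  1.72  1.33 -1.74] 0.26
2.52 -1 0 [-0.06  0.71  1.88 -0.47  0.61  0.41] [-1.15  1.23  2.33  2.06  1.49 -1.95] 0.11
2.88 -1 -15 [-0.06  0.71  1.88 -0.47  0.61  0.41] [-1.    1.33  2.43  2.42  1.77 -1.98] 0.01
3.38 -1 -30 [-0.06  0.71  1.88 -0.47  0.61  0.41] [-0.75  1.35  2.44  2.91  1.94 -1.71] 0.0
3.89 1 -15 [-0.06  0.71  1.88 -0.47  0.61 -2.73] [-1.    1.33  2.43  2.42  1.77  1.16] 0.01
3.91 -1 -45 [-0.06  0.71  1.88 -0.47  0.61  0.41] [-0.48  1.25  2.36  3.44  1.76 -1.43] 0.08
3.93 1 0 [-0.06  0.71  1.88 -0.47  0.61 -2.73] [-1.15  1.23  2.33  2.06  1.49  1.2 ] 0.11
4.13 1 15 [-0.06  0.71  1.88 -0.47  0.61 -2.73] [-1.21  1.13  2.18  1.72  1.33  1.4 ] 0.12
```

```bash
cat > rows.py <<'E'
from kin import *
from station import manip
class Path:
    """closed-loop rounded rows from waypoints; pose starts at the measured one"""
    def __init__(s):
        st=manip.sense();s.q=np.array(st['q']);s.p=np.array(st['tcp_pos']);s.r=R.from_quat(st['tool_rot']);s.rows=[];s.minz=9;s.mq=9;s.spd=0
    def step(s,p,r,jaw):
        w=(s.r.inv()*r).as_rotvec(degrees=True);t=s.r.inv().apply(p-s.p)
        w=np.round(w*5)/5;t=np.round(t,3)
        if max(abs(w))>7.16 or max(abs(t))>.0417: print('!! too big',w,t)
        s.p=s.p+s.r.apply(t);s.r=s.r*R.from_rotvec(w,degrees=True)
        q,e=ik(s.p,s.r,s.q)
        s.spd=max(s.spd,(np.abs(q-s.q)*12/np.array([2.79,2.79,3.14,3.14,3.14,3.14])).max());s.q=q
        if e>1e-3:print('!! ik',e)
        s.minz=min(s.minz,s.p[2]);s.mq=min(s.mq,(q-LO).min(),(HI-q).min())
        s.rows.append([*(float(x) for x in np.r_[w,t]),jaw])
    def joint(s,q1,n,jaw):
        q0=s.q.copy()
        for k in range(1,n+1):
            x=k/n; p,r=tool(q0+(q1-q0)*x);s.step(p,r,jaw)
    def line(s,p1,r1,n,jaw):
        p0,r0=s.p,s.r;dv=(r0.inv()*r1).as_rotvec()
        for k in range(1,n+1):s.step(p0+(p1-p0)*k/n,r0*R.from_rotvec(dv*k/n),jaw)
    def out(s):
        print('n',len(s.rows),'end',s.p.round(4),'q',s.q.round(2),'minz',round(s.minz,3),'qmargin',round(s.mq,2),'speed frac',round(s.spd,2))
        for k in range(0,len(s.rows),8):print('[['+', '.join('['+', '.join(f'{x:g}' for x in r)+']' for r in s.rows[k:k+8])+']]')
E
python3 - <<'E'
from rows import *
C=np.array([.4885,.254]);o=ori(60,20,1);d=o.apply([0,0,1]);g=np.r_[C,.048]
P1=Path();seed=np.array([-.24,1.18,2.2,1.93,1.3,1.34])
pre=g-.13*d+[0,0,.06];qp,e=ik(pre,o,seed);print(qp.round(2),e,pre)
P1.joint(qp,18,1);P1.out()
E
```

```text
[-0.63  0.98  2.4   1.56  1.21  1.32] 2.5264912384415084e-10 [0.42741998 0.1482063  0.15246262]
!! too big [3.4 1.6 8. ] [ 0.004 -0.008  0.015]
!! too big [3.4 1.2 8.2] [ 0.003 -0.008  0.015]
!! too big [3.2 0.6 8.2] [ 0.    -0.007  0.014]
!! too big [3.4 0.2 8.4] [-0.    -0.007  0.015]
!! too big [ 3.  -0.2  8.6] [-0.002 -0.005  0.015]
!! too big [ 3.  -0.6  8.6] [-0.003 -0.005  0.015]
!! too big [ 2.6 -1.   8.6] [-0.004 -0.003  0.015]
!! too big [ 2.4 -1.2  8.8] [-0.005 -0.002  0.014]
!! too big [ 2.  -1.2  8.8] [-0.005  0.     0.015]
!! too big [ 1.6 -1.6  9. ] [-0.004  0.002  0.014]
!! too big [ 1.2 -1.6  9. ] [-0.005  0.003  0.015]
!! too big [ 1.  -1.4  9.2] [-0.003  0.005  0.014]
!! too big [ 0.6 -1.6  9.2] [-0.002  0.006  0.014]
!! too big [ 0.4 -1.4  9.2] [-0.001  0.008  0.013]
!! too big [ 0.2 -1.2  9.2] [0.001 0.009 0.014]
!! too big [-0.2 -1.   9.2] [0.003 0.009 0.013]
!! too big [-0.2 -0.6  9.4] [0.005 0.009 0.012]
!! too big [-0.4 -0.6  9.4] [0.007 0.009 0.013]
n 18 end [0.4278 0.1485 0.1525] q [-0.63  0.98  2.4   1.56  1.21  1.32] minz 0.153 qmargin 0.04 speed frac 0.39
[[[3.4, 1.6, 8, 0.004, -0.008, 0.015, 1], [3.4, 1.2, 8.2, 0.003, -0.008, 0.015, 1], [3.2, 0.6, 8.2, 0, -0.007, 0.014, 1], [3.4, 0.2, 8.4, -0, -0.007, 0.015, 1], [3, -0.2, 8.6, -0.002, -0.005, 0.015, 1], [3, -0.6, 8.6, -0.003, -0.005, 0.015, 1], [2.6, -1, 8.6, -0.004, -0.003, 0.015, 1], [2.4, -1.2, 8.8, -0.005, -0.002, 0.014, 1]]]
[[[2, -1.2, 8.8, -0.005, 0, 0.015, 1], [1.6, -1.6, 9, -0.004, 0.002, 0.014, 1], [1.2, -1.6, 9, -0.005, 0.003, 0.015, 1], [1, -1.4, 9.2, -0.003, 0.005, 0.014, 1], [0.6, -1.6, 9.2, -0.002, 0.006, 0.014, 1], [0.4, -1.4, 9.2, -0.001, 0.008, 0.013, 1], [0.2, -1.2, 9.2, 0.001, 0.009, 0.014, 1], [-0.2, -1, 9.2, 0.003, 0.009, 0.013, 1]]]
[[[-0.2, -0.6, 9.4, 0.005, 0.009, 0.012, 1], [-0.4, -0.6, 9.4, 0.007, 0.009, 0.013, 1]]]
```

```bash
python3 - <<'E'
from rows import *
C=np.array([.4885,.254]);o=ori(60,20,1);d=o.apply([0,0,1]);g=np.r_[C,.048]
seed=np.array([-.24,1.18,2.2,1.93,1.3,1.34])
pre=g-.11*d+[0,0,.07];qp,e=ik(pre,o,seed);print(qp.round(2),e,pre)
P1=Path();print(np.degrees((P1.r.inv()*o).magnitude()))
for n in range(1,9):pass
P1.line(pre,o,24,1);P1.line(g-.11*d+[0,0,.02],o,4,1);P1.out()
P1=Path();P1.joint(qp,26,1);print(P1.mq,P1.spd,P1.minz)
E
```

```text
[-0.56  0.96  2.38  1.61  1.22  1.36] 3.520850277993759e-12 [0.43681691 0.16448226 0.15562222]
160.75194869440486
n 28 end [0.4373 0.1648 0.1056] q [-0.56  1.11  2.36  1.65  1.23  1.22] minz 0.106 qmargin 0.06 speed frac 0.59
[[[1.6, -1.6, 6.2, 0.001, -0.008, 0.01, 1], [1.8, -1.6, 6.4, 0, -0.007, 0.009, 1], [1.6, -1.8, 6.2, -0, -0.007, 0.01, 1], [1.6, -1.6, 6.2, -0.001, -0.007, 0.011, 1], [1.8, -1.6, 6.4, -0.001, -0.006, 0.01, 1], [1.6, -1.6, 6.2, -0.001, -0.006, 0.011, 1], [1.6, -1.8, 6.4, -0.002, -0.006, 0.01, 1], [1.8, -1.6, 6.2, -0.002, -0.005, 0.012, 1]]]
[[[1.6, -1.6, 6.2, -0.002, -0.004, 0.011, 1], [1.6, -1.6, 6.4, -0.003, -0.004, 0.011, 1], [1.8, -1.8, 6.2, -0.002, -0.003, 0.012, 1], [1.6, -1.6, 6.2, -0.002, -0.002, 0.012, 1], [1.8, -1.6, 6.4, -0.003, -0.002, 0.011, 1], [1.6, -1.6, 6.2, -0.002, -0.002, 0.012, 1], [1.6, -1.6, 6.4, -0.002, -0.001, 0.013, 1], [1.8, -1.8, 6.2, -0.001, 0, 0.012, 1]]]
[[[1.6, -1.6, 6.2, -0.002, 0, 0.012, 1], [1.6, -1.6, 6.4, -0, 0.001, 0.012, 1], [1.8, -1.6, 6.2, -0.001, 0.001, 0.012, 1], [1.6, -1.8, 6.2, 0, 0.002, 0.012, 1], [1.6, -1.6, 6.4, 0.001, 0.002, 0.013, 1], [1.8, -1.6, 6.2, 0.001, 0.002, 0.012, 1], [1.6, -1.6, 6.4, 0.002, 0.002, 0.012, 1], [1.6, -1.6, 6.2, 0.002, 0.002, 0.011, 1]]]
[[[0, -0, -0, 0.012, 0, 0.004, 1], [0, -0, -0, 0.012, 0, 0.005, 1], [0, -0, -0, 0.011, 0, 0.004, 1], [0, -0.2, -0, 0.012, 0, 0.005, 1]]]
0.05826072189037523 0.28862685375158564 0.1554194906532315
```

>>> {"name": "servo_tool", "arguments": {
  "rows": [
    [[1.6, -1.6, 6.2, 0.001, -0.008, 0.01, 1], [1.8, -1.6, 6.4, 0, -0.007, 0.009, 1], [1.6, -1.8, 6.2, 0, -0.007, 0.01, 1], [1.6, -1.6, 6.2, -0.001, -0.007, 0.011, 1], [1.8, -1.6, 6.4, -0.001, -0.006, 0.01, 1], [1.6, -1.6, 6.2, -0.001, -0.006, 0.011, 1], [1.6, -1.8, 6.4, -0.002, -0.006, 0.01, 1], [1.8, -1.6, 6.2, -0.002, -0.005, 0.012, 1]]
  ]
}}

```text
t: 2.15
tcp_pos: [0.392, 0.0069, 0.2632]
tool_rot: [0.934, -0.156, 0.14, -0.289]
force: [-0.1, 0.1, 0.3]
finger_gap: 0.997
gripper_force: 0.0
```

>>> {"name": "servo_tool", "arguments": {
  "rows": [
    [[1.6, -1.6, 6.2, -0.002, -0.004, 0.011, 1], [1.6, -1.6, 6.4, -0.003, -0.004, 0.011, 1], [1.8, -1.8, 6.2, -0.002, -0.003, 0.012, 1], [1.6, -1.6, 6.2, -0.002, -0.002, 0.012, 1], [1.8, -1.6, 6.4, -0.003, -0.002, 0.011, 1], [1.6, -1.6, 6.2, -0.002, -0.002, 0.012, 1], [1.6, -1.6, 6.4, -0.002, -0.001, 0.013, 1], [1.8, -1.8, 6.2, -0.001, 0, 0.012, 1]]
  ]
}}

```text
t: 2.82
tcp_pos: [0.4149, 0.0847, 0.2084]
tool_rot: [0.75, -0.486, -0.083, -0.44]
force: [0.0, -0.0, -0.6]
finger_gap: 0.993
gripper_force: 0.0
```

>>> {"name": "servo_tool", "arguments": {
  "rows": [
    [[1.6, -1.6, 6.2, -0.002, 0, 0.012, 1], [1.6, -1.6, 6.4, 0, 0.001, 0.012, 1], [1.8, -1.6, 6.2, -0.001, 0.001, 0.012, 1], [1.6, -1.8, 6.2, 0, 0.002, 0.012, 1], [1.6, -1.6, 6.4, 0.001, 0.002, 0.013, 1], [1.8, -1.6, 6.2, 0.001, 0.002, 0.012, 1], [1.6, -1.6, 6.4, 0.002, 0.002, 0.012, 1], [1.6, -1.6, 6.2, 0.002, 0.002, 0.011, 1]]
  ]
}}

```text
t: 3.48
tcp_pos: [0.4376, 0.1624, 0.154]
tool_rot: [-0.406, 0.712, 0.288, 0.494]
force: [-0.7, 1.2, 0.2]
finger_gap: 1.004
gripper_force: 0.0
```

>>> {"name": "servo_tool", "arguments": {
  "rows": [
    [[0, 0, 0, 0, 0, 0, 1], [0, 0, 0, 0, 0, 0, 1]]
  ]
}}

```text
t: 3.65
tcp_pos: [0.4365, 0.163, 0.1543]
tool_rot: [-0.409, 0.711, 0.288, 0.494]
force: [-0.2, 0.4, -0.1]
finger_gap: 0.995
gripper_force: 0.0
```

```bash
python3 log.py; python3 - <<'E'
from rows import *
from h import *
i=manip.camera_info('wrist');im=manip.snapshot('wrist');cv2.imwrite('pics/w1.png',im)
hs=cv2.cvtColor(im,cv2.COLOR_BGR2HSV)
for z in(0,.05,.11):print(z,proj('wrist',[.4885,.254,z],i).round(1))
o=ori(60,20,1);P1=Path();print((P1.r.inv()*o).as_rotvec(degrees=True).round(2))
E
```

```text
3.65 [-0.565  0.958  2.379  1.598  1.216  1.369] [0.4365 0.163  0.1543] [-0.4092  0.7109  0.2883  0.4939] [-0.2  0.4 -0.1] 0.995 0.0
0 [318.5  63.6]
0.05 [318.8 119.6]
0.11 [319.2 189.7]
[ 0.12 -0.23 -0.18]
```

View pics/w1.png

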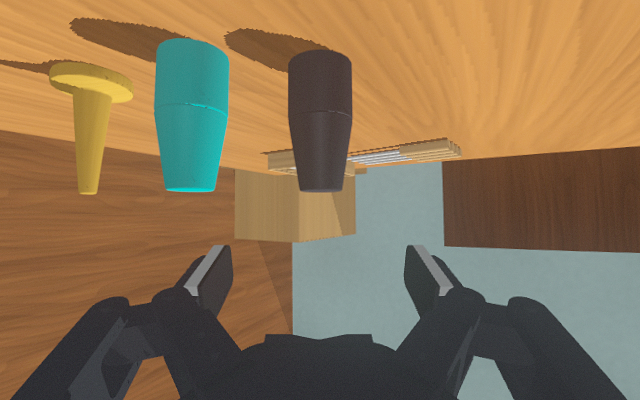

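The wrist view (upside down) shows the crucible centred at column 320 with its foot at (320,190). I predicted (319,190), so the position holds. The turquoise look-alike is clear to the side.

```bash
python3 - <<'E'
from rows import *
o=ori(60,20,1);d=o.apply([0,0,1]);g=np.array([.4885,.254,.048])
P1=Path();P1.line(g-.10*d,o,5,1);P1.line(g,o,6,1);P1.out()
E
```

```text
n 11 end [0.4883 0.2538 0.0485] q [-0.24  1.18  2.2   1.93  1.3   1.33] minz 0.048 qmargin 0.07 speed frac 0.23
[[[0, -0, -0, 0.013, 0, 0.007, 1], [0, -0, -0, 0.013, 0, 0.007, 1], [0, -0.2, -0.2, 0.013, 0, 0.007, 1], [0, 0, 0, 0.013, 0.001, 0.007, 1], [0.2, -0, 0, 0.012, -0, 0.007, 1], [-0, -0, 0, 0, -0, 0.017, 1], [-0, -0, 0, 0, -0, 0.016, 1], [-0, -0, 0, 0, -0, 0.017, 1]]]
[[[-0, -0, 0, 0, -0, 0.017, 1], [-0, -0, 0, 0, -0, 0.017, 1], [-0, -0, 0, 0, -0, 0.016, 1]]]
```

>>> {"name": "servo_tool", "arguments": {
  "rows": [
    [[0, 0, 0, 0.013, 0, 0.007, 1], [0, 0, 0, 0.013, 0, 0.007, 1], [0, -0.2, -0.2, 0.013, 0, 0.007, 1], [0, 0, 0, 0.013, 0.001, 0.007, 1], [0.2, 0, 0, 0.012, 0, 0.007, 1], [0, 0, 0, 0, 0, 0.017, 1], [0, 0, 0, 0, 0, 0.016, 1], [0, 0, 0, 0, 0, 0.017, 1]]
  ]
}}

```text
t: 4.37
tcp_pos: [0.4663, 0.2127, 0.0664]
tool_rot: [-0.409, 0.71, 0.285, 0.498]
force: [0.2, -0.8, -0.3]
finger_gap: 1.0
gripper_force: 0.0
```

>>> {"name": "servo_tool", "arguments": {
  "rows": [
    [[0, 0, 0, 0, 0, 0.017, 1], [0, 0, 0, 0, 0, 0.017, 1], [0, 0, 0, 0, 0, 0.016, 1], [0, 0, 0, 0, 0, 0, 1], [0, 0, 0, 0, 0, 0, 0.6], [0, 0, 0, 0, 0, 0, 0.4]]
  ]
}}

```text
t: 4.87
tcp_pos: [0.4887, 0.2534, 0.0497]
tool_rot: [-0.409, 0.71, 0.286, 0.498]
force: [0.4, -0.7, 0.8]
finger_gap: 0.749
gripper_force: 0.0
```

```bash
python3 log.py
```

```text
4.87 [-0.237  1.179  2.199  1.933  1.298  1.334] [0.4887 0.2534 0.0497] [-0.4088  0.7097  0.2857  0.4976] [ 0.4 -0.7  0.8] 0.749 0.0
```

>>> {"name": "servo_tool", "arguments": {
  "rows": [
    [[0, 0, 0, 0, 0, 0, 0.2], [0, 0, 0, 0, 0, 0, 0], [0, 0, 0, 0, 0, 0, -0.5], [0, 0, 0, 0, 0, 0, -1], [0, 0, 0, 0, 0, 0, -1], [0, 0, 0, 0, 0, 0, -1]]
  ],
  "squeeze": 70
}}

```text
t: 5.37
tcp_pos: [0.4883, 0.2534, 0.0501]
tool_rot: [-0.407, 0.71, 0.287, 0.498]
force: [-3.0, -3.3, 6.3]
finger_gap: 0.629
gripper_force: 72.9
```

```bash
python3 log.py; python3 - <<'E'
from rows import *
P1=Path();p0=P1.p.copy();r0=P1.r
P1.line(p0+[0,0,.15],r0,6,-1);P1.out()
# carry to above the rest
yaw=85.2;u=np.array([np.cos(np.radians(yaw)),np.sin(np.radians(yaw))])
zc=p0[2];pl=np.r_[np.array([.490,-.009])+u*(.055-zc),.062];tau=110
q,e=ik(pl+[0,0,.12],ori(yaw-180,110,1),np.array([-.43,.71,1.91,.52,.71,-.77]));print(zc,pl,q.round(2),e)
n0=len(P1.rows);P1.joint(q,26,-1);P1.out()
E
```

```text
5.37 [-0.238  1.18   2.2    1.933  1.301  1.335] [0.4883 0.2534 0.0501] [-0.4072  0.7099  0.2866  0.498 ] [-3.  -3.3  6.3] 0.629 72.9
n 6 end [0.4884 0.2533 0.2   ] q [-0.24  0.77  2.26  1.82  1.19  1.69] minz 0.075 qmargin 0.18 speed frac 0.32
[[[0, 0, 0, -0.024, 0, -0.008, -1], [0, 0, 0, -0.023, 0, -0.009, -1], [0, 0, 0, -0.024, 0, -0.008, -1], [0, 0, 0, -0.023, 0, -0.009, -1], [0, 0, 0, -0.024, 0, -0.008, -1], [0, 0, 0, -0.023, 0, -0.009, -1]]]
0.05007967855080778 [ 0.49041172 -0.00409693  0.062     ] [-0.43  0.48  1.84  0.4   0.98 -0.6 ] 5.1473381112998595e-11
!! too big [-2.   0.4 -7.4] [-0.     0.002 -0.002]
!! too big [-1.8  0.2 -7.6] [ 0.     0.001 -0.001]
!! too big [-2.   0.2 -7.4] [ 0.001  0.002 -0.003]
!! too big [-2.   0.2 -7.6] [ 0.001  0.001 -0.003]
!! too big [-1.8 -0.  -7.6] [ 0.002  0.002 -0.003]
!! too big [-2.  -0.  -7.6] [ 0.002  0.002 -0.004]
!! too big [-2.  -0.2 -7.4] [ 0.002  0.003 -0.004]
!! too big [-2.  -0.2 -7.6] [ 0.003  0.003 -0.005]
!! too big [-2.  -0.4 -7.6] [ 0.003  0.004 -0.005]
!! too big [-2.2 -0.4 -7.6] [ 0.003  0.004 -0.005]
!! too big [-2.  -0
[... 1368 characters left out ...]
0.003, 0.006, -0.006, -1], [-2, -0.8, -7.6, 0.003, 0.006, -0.006, -1], [-2.2, -0.8, -7.4, 0.002, 0.007, -0.007, -1], [-2.2, -0.8, -7.6, 0.002, 0.008, -0.007, -1], [-2, -1.2, -7.4, 0.001, 0.009, -0.008, -1], [-2, -1.2, -7.4, -0, 0.009, -0.008, -1], [-2, -1.4, -7.2, -0.001, 0.011, -0.008, -1], [-2, -1.6, -7.4, -0.003, 0.01, -0.008, -1]]]
[[[-1.8, -1.8, -7.2, -0.003, 0.011, -0.009, -1], [-1.6, -2, -7.4, -0.006, 0.011, -0.009, -1], [-1.6, -2.2, -7, -0.007, 0.011, -0.009, -1], [-1.4, -2.4, -7.2, -0.008, 0.011, -0.01, -1], [-1.4, -2.6, -7, -0.01, 0.01, -0.009, -1], [-1, -2.6, -7.2, -0.011, 0.009, -0.01, -1], [-0.8, -2.8, -6.8, -0.014, 0.008, -0.01, -1], [-0.6, -2.8, -7, -0.014, 0.007, -0.01, -1]]]
```

>>> {"name": "servo_tool", "arguments": {
  "rows": [
    [[0, 0, 0, -0.012, 0, -0.004, -1], [0, 0, 0, -0.023, 0, -0.009, -1], [0, 0, 0, -0.024, 0, -0.008, -1], [0, 0, 0, -0.023, 0, -0.009, -1], [0, 0, 0, -0.024, 0, -0.008, -1], [0, 0, 0, -0.023, 0, -0.009, -1], [0, 0, 0, -0.012, 0, -0.004, -1], [0, 0, 0, 0, 0, 0, -1]]
  ]
}}

```text
t: 6.03
tcp_pos: [0.4886, 0.2536, 0.2004]
tool_rot: [-0.409, 0.71, 0.285, 0.498]
force: [0.5, 0.2, -3.3]
finger_gap: 0.633
gripper_force: 73.9
```

```bash
python3 log.py; python3 - <<'E'
from rows import *
from h import cv2,manip
cv2.imwrite('pics/w2.png',manip.snapshot('wrist'))
P1=Path()
yaw=85.2;u=np.array([np.cos(np.radians(yaw)),np.sin(np.radians(yaw))])
pl=np.r_[np.array([.490,-.009])+u*.005,.062]
q,e=ik(pl+[0,0,.12],ori(yaw-180,110,1),np.array([-.43,.71,1.91,.52,.71,-.77]))
P1.joint(q,32,-1);P1.out()
E
```

```text
6.03 [-0.236  0.766  2.257  1.82   1.189  1.69 ] [0.4886 0.2536 0.2004] [-0.409   0.71    0.2846  0.4976] [ 0.5  0.2 -3.3] 0.633 73.9
n 32 end [ 0.4902 -0.0038  0.1826] q [-0.43  0.48  1.84  0.4   0.97 -0.6 ] minz 0.173 qmargin 0.2 speed frac 0.29
[[[-1.6, 0.2, -6, -0, 0.001, -0.001, -1], [-1.6, 0.2, -6.2, -0, 0.002, -0.002, -1], [-1.4, 0.2, -6, 0, 0.001, -0.002, -1], [-1.6, 0.2, -6.2, 0.001, 0.001, -0.002, -1], [-1.6, 0, -6, 0.001, 0.001, -0.002, -1], [-1.6, 0, -6.2, 0.001, 0.002, -0.003, -1], [-1.6, 0, -6.2, 0.002, 0.001, -0.003, -1], [-1.6, -0, -6, 0.002, 0.002, -0.003, -1]]]
[[[-1.6, -0.2, -6.2, 0.002, 0.002, -0.004, -1], [-1.6, -0.2, -6.2, 0.002, 0.003, -0.003, -1], [-1.8, -0.2, -6.2, 0.002, 0.003, -0.005, -1], [-1.6, -0.4, -6, 0.003, 0.004, -0.004, -1], [-1.6, -0.4, -6.2, 0.002, 0.004, -0.005, -1], [-1.8, -0.4, -6, 0.002, 0.005, -0.005, -1], [-1.6, -0.6, -6.2, 0.002, 0.005, -0.005, -1], [-1.8, -0.6, -6, 0.002, 0.006, -0.005, -1]]]
[[[-1.6, -0.8, -6.2, 0.001, 0.007, -0.006, -1], [-1.6, -0.8, -6, 0.001, 0.007, -0.006, -1], [-1.8, -1, -6, 0.001, 0.007, -0.006, -1], [-1.6, -1, -6, -0.001, 0.008, -0.007, -1], [-1.6, -1.2, -6, -0.001, 0.008, -0.006, -1], [-1.6, -1.4, -5.8, -0.002, 0.009, -0.007, -1], [-1.4, -1.4, -6, -0.003, 0.009, -0.007, -1], [-1.4, -1.6, -5.8, -0.004, 0.009, -0.007, -1]]]
[[[-1.4, -1.6, -6, -0.005, 0.009, -0.008, -1], [-1.2, -1.8, -5.8, -0.006, 0.008, -0.007, -1], [-1.2, -2, -5.8, -0.007, 0.009, -0.008, -1], [-1, -2, -5.6, -0.008, 0.008, -0.007, -1], [-1, -2, -5.8, -0.009, 0.008, -0.008, -1], [-0.6, -2.2, -5.6, -0.01, 0.007, -0.008, -1], [-0.6, -2.4, -5.8, -0.011, 0.006, -0.008, -1], [-0.6, -2.4, -5.6, -0.012, 0.005, -0.009, -1]]]
```

View pics/w2.png

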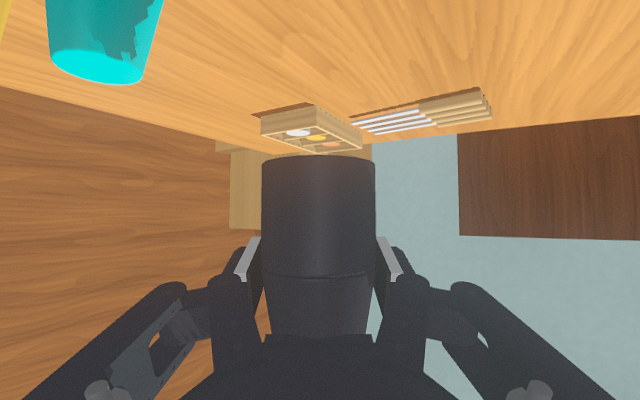

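```bash
python3 - <<'E'
from h import *
from kin import *
i=manip.camera_info('wrist');s=manip.sense();p=s['tcp_pos']
for nm,z,r in(('mouth',-.050,.028),('step',0,.028)):
    a=np.radians(np.arange(0,360,10))
    u=np.array([proj('wrist',p+[r*np.cos(t),r*np.sin(t),z],i) for t in a])
    print(nm,u.min(0).round(1),u.max(0).round(1))
E
```

```text
mouth [261.3 150.2] [378.5 170. ]
step [260.1 257. ] [379.4 279.5]
```

>>> {"name": "servo_tool", "arguments": {
  "rows": [
    [[-1.6, 0.2, -6, 0, 0.001, -0.001, -1], [-1.6, 0.2, -6.2, 0, 0.002, -0.002, -1], [-1.4, 0.2, -6, 0, 0.001, -0.002, -1], [-1.6, 0.2, -6.2, 0.001, 0.001, -0.002, -1], [-1.6, 0, -6, 0.001, 0.001, -0.002, -1], [-1.6, 0, -6.2, 0.001, 0.002, -0.003, -1], [-1.6, 0, -6.2, 0.002, 0.001, -0.003, -1], [-1.6, 0, -6, 0.002, 0.002, -0.003, -1]]
  ]
}}

```text
t: 6.75
tcp_pos: [0.4746, 0.2375, 0.1942]
tool_rot: [0.719, -0.446, -0.128, -0.517]
force: [0.3, -0.1, -2.8]
finger_gap: 0.631
gripper_force: 74.0
```

>>> {"name": "servo_tool", "arguments": {
  "rows": [
    [[-1.6, -0.2, -6.2, 0.002, 0.002, -0.004, -1], [-1.6, -0.2, -6.2, 0.002, 0.003, -0.003, -1], [-1.8, -0.2, -6.2, 0.002, 0.003, -0.005, -1], [-1.6, -0.4, -6, 0.003, 0.004, -0.004, -1], [-1.6, -0.4, -6.2, 0.002, 0.004, -0.005, -1], [-1.8, -0.4, -6, 0.002, 0.005, -0.005, -1], [-1.6, -0.6, -6.2, 0.002, 0.005, -0.005, -1], [-1.8, -0.6, -6, 0.002, 0.006, -0.005, -1]]
  ]
}}

```text
t: 7.42
tcp_pos: [0.4658, 0.1888, 0.1812]
tool_rot: [0.89, -0.078, 0.029, -0.448]
force: [-0.4, -0.1, -2.4]
finger_gap: 0.628
gripper_force: 74.0
```

>>> {"name": "servo_tool", "arguments": {
  "rows": [
    [[-1.6, -0.8, -6.2, 0.001, 0.007, -0.006, -1], [-1.6, -0.8, -6, 0.001, 0.007, -0.006, -1], [-1.8, -1, -6, 0.001, 0.007, -0.006, -1], [-1.6, -1, -6, -0.001, 0.008, -0.007, -1], [-1.6, -1.2, -6, -0.001, 0.008, -0.006, -1], [-1.6, -1.4, -5.8, -0.002, 0.009, -0.007, -1], [-1.4, -1.4, -6, -0.003, 0.009, -0.007, -1], [-1.4, -1.6, -5.8, -0.004, 0.009, -0.007, -1]]
  ]
}}

```text
t: 8.08
tcp_pos: [0.4712, 0.106, 0.1701]
tool_rot: [0.889, 0.32, 0.127, -0.302]
force: [0.1, 0.8, -2.9]
finger_gap: 0.629
gripper_force: 74.0
```

>>> {"name": "servo_tool", "arguments": {
  "rows": [
    [[-1.4, -1.6, -6, -0.005, 0.009, -0.008, -1], [-1.2, -1.8, -5.8, -0.006, 0.008, -0.007, -1], [-1.2, -2, -5.8, -0.007, 0.009, -0.008, -1], [-1, -2, -5.6, -0.008, 0.008, -0.007, -1], [-1, -2, -5.8, -0.009, 0.008, -0.008, -1], [-0.6, -2.2, -5.6, -0.01, 0.007, -0.008, -1], [-0.6, -2.4, -5.8, -0.011, 0.006, -0.008, -1], [-0.6, -2.4, -5.6, -0.012, 0.005, -0.009, -1]]
  ]
}}

```text
t: 8.75
tcp_pos: [0.4895, -0.0037, 0.1793]
tool_rot: [0.723, 0.669, 0.127, -0.12]
force: [-0.4, 0.2, -3.1]
finger_gap: 0.631
gripper_force: 73.9
```

>>> {"name": "servo_tool", "arguments": {
  "rows": [
    [[0, 0, 0, 0, 0, 0, -1], [0, 0, 0, 0, 0, 0, -1]]
  ]
}}

```text
t: 8.92
tcp_pos: [0.4898, -0.0028, 0.1802]
tool_rot: [0.725, 0.666, 0.128, -0.12]
force: [-1.2, 1.2, -3.0]
finger_gap: 0.629
gripper_force: 73.9
```

```bash
python3 log.py; python3 - <<'E'
from rows import *
from h import *
P1=Path();print((P1.r.inv()*ori(85.2-180,110,1)).as_rotvec(degrees=True).round(2))
t=manip.snapshot('top');s=manip.snapshot('side');cv2.imwrite('pics/t3.png',t);cv2.imwrite('pics/s3.png',s)
c=np.zeros((600,780,3),np.uint8);c[:330]=cv2.resize(t[190:300,220:480],None,fx=3,fy=3,interpolation=cv2.INTER_CUBIC)
c[332:592,:480]=cv2.resize(s[140:270,220:460],None,fx=2,fy=2,interpolation=cv2.INTER_CUBIC)
w=manip.snapshot('wrist');c[332:532,480:780]=cv2.resize(w,(320,200))[:,:300];cv2.imwrite('pics/c3.png',c)
E
```

```text
8.92 [-0.429  0.487  1.845  0.402  0.975 -0.599] [ 0.4898 -0.0028  0.1802] [ 0.7252  0.6658  0.1279 -0.1202] [-1.2  1.2 -3. ] 0.629 73.9
[-0.2  -0.21 -0.13]
```

View pics/c3.png

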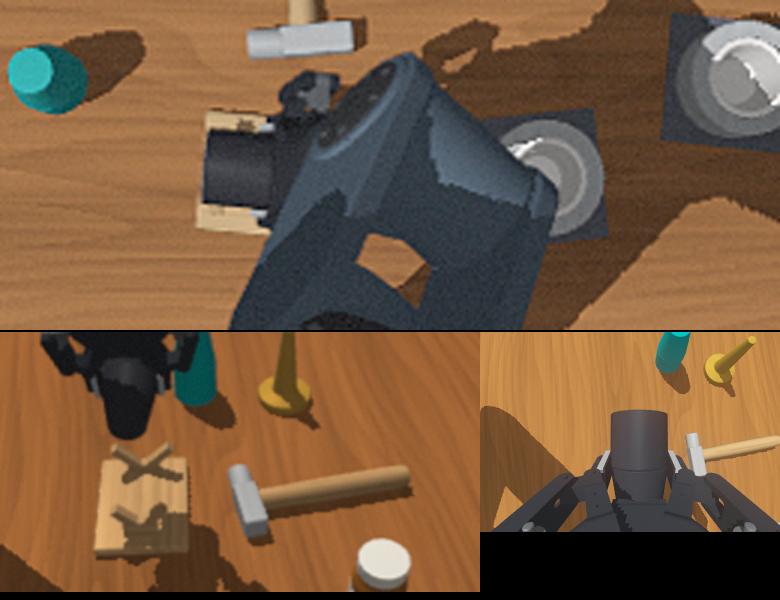

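Wrist and side views show the crucible held level above the rest. Its mouth points to +y (the wide V) and its foot to the narrow V, and the jar, sizer and hammer are untouched. Next I lower it.

```bash
python3 - <<'E'
from rows import *
o=ori(85.2-180,110,1)
P1=Path();t=np.array([.4904,-.004,.068]);P1.line(t,o,8,-1);P1.out()
print((o.inv().apply([0,0,-1])).round(3))
E
```

```text
n 8 end [ 0.4909 -0.0038  0.068 ] q [-0.43  0.7   1.91  0.51  0.72 -0.76] minz 0.068 qmargin 0.53 speed frac 0.14
[[[-0, -0, -0, -0.005, 0, 0.013, -1], [-0, -0, -0, -0.005, 0, 0.013, -1], [-0, -0, -0, -0.005, 0.001, 0.013, -1], [-0.2, -0.2, -0, -0.005, -0, 0.013, -1], [0, 0, -0, -0.005, 0, 0.014, -1], [0, 0, -0, -0.005, 0, 0.013, -1], [-0, 0, -0, -0.005, 0, 0.013, -1], [-0, -0, -0, -0.005, 0.001, 0.013, -1]]]
[-0.342 -0.     0.94 ]
```

>>> {"name": "servo_tool", "arguments": {
  "rows": [
    [[0, 0, 0, -0.005, 0, 0.013, -1], [0, 0, 0, -0.005, 0, 0.013, -1], [0, 0, 0, -0.005, 0.001, 0.013, -1], [-0.2, -0.2, 0, -0.005, 0, 0.013, -1], [0, 0, 0, -0.005, 0, 0.014, -1], [0, 0, 0, -0.005, 0, 0.013, -1], [0, 0, 0, -0.005, 0, 0.013, -1], [0, 0, 0, -0.005, 0.001, 0.013, -1]]
  ]
}}

```text
t: 9.73
tcp_pos: [0.4916, -0.004, 0.0681]
tool_rot: [0.725, 0.666, 0.128, -0.117]
force: [-3.8, -0.0, 21.3]
finger_gap: 0.637
gripper_force: 77.1
```

>>> {"name": "servo_tool", "arguments": {
  "rows": [
    [[0, 0, 0, 0, 0, 0, -1], [0, 0, 0, 0, 0, 0, -1], [0, 0, 0, -0.0007, 0, 0.002, -1], [0, 0, 0, 0, 0, 0, -1]]
  ]
}}

```text
t: 10.07
tcp_pos: [0.4907, -0.0035, 0.0674]
tool_rot: [0.724, 0.667, 0.128, -0.118]
force: [-4.0, 1.3, 0.6]
finger_gap: 0.627
gripper_force: 75.2
```

>>> {"name": "servo_tool", "arguments": {
  "rows": [
    [[0, 0, 0, -0.0007, 0, 0.002, -1], [0, 0, 0, 0, 0, 0, -1]]
  ]
}}

```text
t: 10.23
tcp_pos: [0.4904, -0.0033, 0.0666]
tool_rot: [0.724, 0.667, 0.128, -0.118]
force: [-7.1, 0.7, 12.1]
finger_gap: 0.624
gripper_force: 76.1
```

>>> {"name": "servo_tool", "arguments": {
  "rows": [
    [[0, 0, 0, -0.0007, 0, 0.002, -1], [0, 0, 0, 0, 0, 0, -1]]
  ]
}}

```text
t: 10.4
tcp_pos: [0.4902, -0.0031, 0.0661]
tool_rot: [0.724, 0.667, 0.129, -0.119]
force: [-10.3, -2.6, 27.3]
finger_gap: 0.628
gripper_force: 77.4
```

```bash
python3 log.py; python3 - <<'E'
from h import *
print(manip.sense()['ft_torque'].round(2))
t=manip.snapshot('top');s=manip.snapshot('side');w=manip.snapshot('wrist')
for n,i in(('t4',t),('s4',s),('w4',w)):cv2.imwrite(f'pics/{n}.png',i)
c=np.zeros((600,800,3),np.uint8);c[:600,:440]=cv2.resize(s[150:270,250:338],None,fx=5,fy=5,interpolation=cv2.INTER_CUBIC)
c[:400,442:800]=cv2.resize(w[:,:],(640,400))[:,141:499];c[402:,442:802]=cv2.resize(t[215:281,280:400],None,fx=3,fy=3)[:,:358]
cv2.imwrite('pics/c4.png',c)
E
```

```text
10.4 [-0.429  0.704  1.909  0.514  0.721 -0.769] [ 0.4902 -0.0031  0.0661] [ 0.724   0.6672  0.1289 -0.1186] [-10.3  -2.6  27.3] 0.628 77.4
[1.   1.16 0.41]
```

View pics/c4.png

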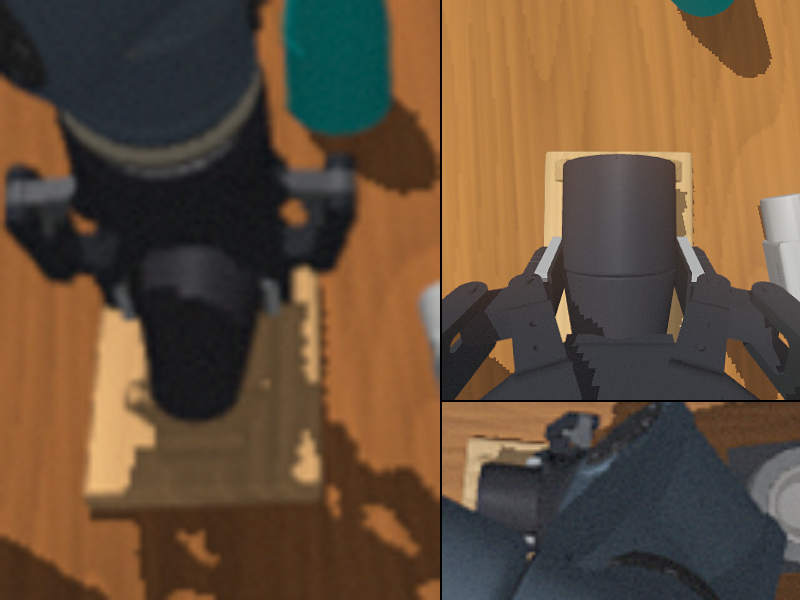

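Wrist view: the crucible is centred over the rest (mouth columns 563–676, base 545–692). The mouth also looks about 4 mm farther from the camera than planned, so the crucible sits a little ahead of the TCP. That fits contact at TCP z of about 67 mm, meaning it is in the Vs. I'll ease the pressure and release slowly.

>>> {"name": "servo_tool", "arguments": {
  "rows": [
    [[0, 0, 0, 0.0005, 0, -0.0015, -1], [0, 0, 0, 0, 0, 0, -1], [0, 0, 0, 0, 0, 0, 0.2], [0, 0, 0, 0, 0, 0, 0.25], [0, 0, 0, 0, 0, 0, 0.28], [0, 0, 0, 0, 0, 0, 0.31], [0, 0, 0, 0, 0, 0, 0.34], [0, 0, 0, 0, 0, 0, 0.37]]
  ]
}}

```text
t: 11.22
tcp_pos: [0.4908, -0.0034, 0.0651]
tool_rot: [0.724, 0.667, 0.128, -0.118]
force: [-4.1, 2.8, 1.1]
finger_gap: 0.683
gripper_force: 2.3
```

>>> {"name": "servo_tool", "arguments": {
  "rows": [
    [[0, 0, 0, 0, 0, 0, 0.4], [0, 0, 0, 0, 0, 0, 0.5], [0, 0, 0, 0, 0, 0, 0.7], [0, 0, 0, 0, 0, 0, 1], [0, 0, 0, 0, 0, 0, 1], [0, 0, 0, 0, 0, 0, 1]]
  ]
}}

```text
t: 11.72
tcp_pos: [0.4933, -0.0055, 0.0644]
tool_rot: [0.725, 0.667, 0.128, -0.115]
force: [-0.3, -0.2, -0.5]
finger_gap: 1.001
gripper_force: 0.0
```

```bash
python3 log.py; python3 - <<'E'
from rows import *
P1=Path();d=P1.r.apply([0,0,1]);P1.line(P1.p-.10*d+[0,0,.02],P1.r,5,1);P1.out()
E
```

```text
11.72 [-0.429  0.707  1.904  0.512  0.714 -0.766] [ 0.4933 -0.0055  0.0644] [ 0.7249  0.667   0.1284 -0.1147] [-0.3 -0.2 -0.5] 1.001 0.0
n 5 end [ 0.49   -0.0391  0.1787] q [-0.49  0.5   1.83  0.38  0.99 -0.65] minz 0.087 qmargin 0.54 speed frac 0.22
[[[0, 0, 0, 0.001, 0, -0.024, 1], [0, 0, 0, 0.002, 0, -0.024, 1], [0, 0, 0, 0.001, 0, -0.023, 1], [0, 0, 0, 0.001, 0, -0.024, 1], [0, 0, 0, 0.002, 0, -0.024, 1]]]
```

>>> {"name": "servo_tool", "arguments": {
  "rows": [
    [[0, 0, 0, 0.001, 0, -0.012, 1], [0, 0, 0, 0.001, 0, -0.024, 1], [0, 0, 0, 0.002, 0, -0.024, 1], [0, 0, 0, 0.001, 0, -0.023, 1], [0, 0, 0, 0.001, 0, -0.024, 1], [0, 0, 0, 0.001, 0, -0.012, 1], [0, 0, 0, 0, 0, 0, 1]]
  ]
}}

```text
t: 12.3
tcp_pos: [0.4912, -0.0402, 0.181]
tool_rot: [0.725, 0.667, 0.129, -0.112]
force: [0.9, 0.1, 0.6]
finger_gap: 0.997
gripper_force: 0.0
```

```bash
python3 log.py; python3 - <<'E'
from rows import *
from h import *
i=manip.camera_info('wrist');w=manip.snapshot('wrist');s=manip.snapshot('side');t=manip.snapshot('top')
for n,m in(('w5',w),('s5',s),('t5',t)):cv2.imwrite(f'pics/{n}.png',m)
import pickle;pickle.dump(i,open('w5.pkl','wb'))
c=np.zeros((600,800,3),np.uint8);c[:400,:640]=w
c[402:602,:400]=cv2.resize(s[185:285,210:410],None,fx=2,fy=2)[:198]
c[402:600,400:800]=cv2.resize(t[212:278,280:413],(400,198));cv2.imwrite('pics/c5.png',c)
for nm,P in(('rest_axis',[.49,-.009,.06]),('mouth',[.4945,.0458,.06]),('foot',[.4854,-.0638,.06])):print(nm,proj('wrist',P,i).round(1))
E
```

```text
12.3 [-0.495  0.491  1.829  0.384  0.99  -0.651] [ 0.4912 -0.0402  0.181 ] [ 0.7249  0.6672  0.1293 -0.1124] [0.9 0.1 0.6] 0.997 0.0
rest_axis [312.4 203.8]
mouth [312.3 142.6]
foot [312.5 266.1]
```

View pics/c5.png

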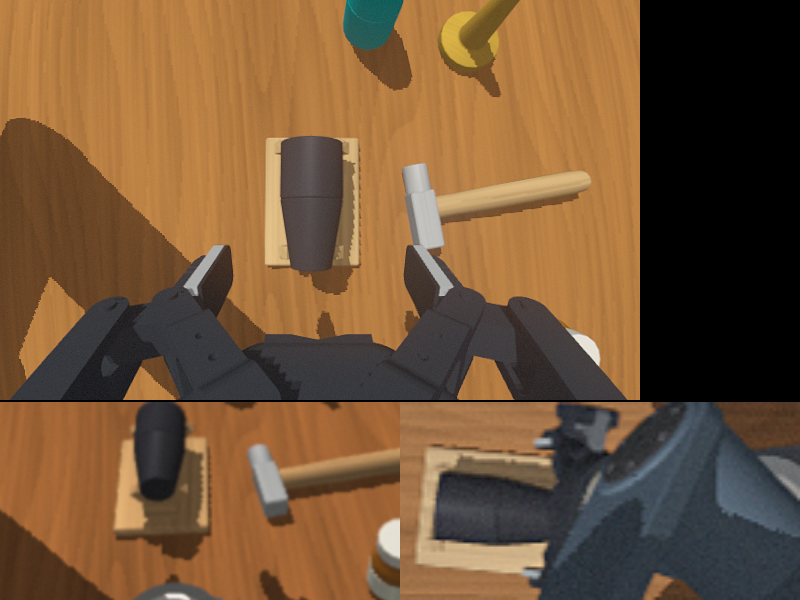

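The crucible lies in both Vs with its axis at column 312 (predicted 312.4), mouth edge near row 138 and foot near row 270. It has been let go of. Next I measure its exact axial position and plan the regrasp.

```bash
python3 - <<'E'
from rows import *
from h import *
import pickle
i=pickle.load(open('w5.pkl','rb'));w=cv2.imread('pics/w5.png')
m=((w.max(2)<100)&(w[...,2].astype(int)-w[...,0]<25)).astype(np.uint8);m[300:]=0
b=[x for x in blobs(m,500) if x[0][0]>250 and x[0][0]<300];print(b)
col=w[:,312].astype(int).sum(1);print([(r,col[r]) for r in list(range(132,144))+list(range(193,202))+list(range(264,276))])
for r in (150,170,190):
    row=m[r];c=np.flatnonzero(row[260:365])+260;print(r,c.min(),c.max())
u=np.array([np.cos(np.radians(85.2)),np.sin(np.radians(85.2)),0]);c=np.array([.49,-.009,.06])
print('pred mouth top',proj('wrist',c+u*.055+[0,0,.028],i),'step top',proj('wrist',c+u*.005+[0,0,.028],i),'foot bottom',proj('wrist',c-u*.055-[0,0,.018],i),'footc',proj('wrist',c-u*.055,i))
# regrasp plan
yaw=85.2;o=ori(yaw,105,-1);d=o.apply([0,0,1]);g=c+u*.017
P1=Path();print((P1.r.inv()*o).as_rotvec(degrees=True).round(1))
P1.line(g-.10*d,o,8,1);P1.line(g-.004*d,o,6,1);P1.out()
E
```

```text
[([281, 136, 61, 135, 7212], [310.9, 199.6])]
[(132, np.int64(388)), (133, np.int64(386)), (134, np.int64(385)), (135, np.int64(375)), (136, np.int64(251)), (137, np.int64(280)), (138, np.int64(280)), (139, np.int64(277)), (140, np.int64(286)), (141, np.int64(289)), (142, np.int64(281)), (143, np.int64(280)), (193, np.int64(246)), (194, np.int64(256)), (195, np.int64(242)), (196, np.int64(209)), (197, np.int64(198)), (198, np.int64(253)), (199, np.int64(232)), (200, np.int64(237)), (201, np.int64(244)), (264, np.int64(214)), (265, np.int64(225)), (266, np.int64(224)), (267, np.int64(223)), (268, np.int64(221)), (269, np.int64(226)), (270, np.int64(199)), (271, np.int64(201)), (272, np.int64(209)), (273, np.int64(220)), (274, np.int64(212)), (275, np.int64(211))]
150 281 341
170 281 341
190 281 341
pred mouth top [312.05936603 134.77203575] step top [312.0978004  196.87164098] foot bottom [312.68316526 262.44451266] footc [312.50806188 266.13266008]
[  0.1 -34.9   0. ]
n 14 end [0.4917 0.009  0.0637] q [-0.06  0.7   1.88 -0.46  0.62  0.4 ] minz 0.064 qmargin 0.56 speed frac 0.52
[[[0, -4.4, 0, 0.008, -0, 0.006, 1], [0, -4.4, 0, 0.008, -0, 0.005, 1], [0, -4.2, 0, 0.008, -0, 0.004, 1], [0, -4.4, 0, 0.008, -0.001, 0.004, 1], [0, -4.4, 0, 0.009, 0, 0.003, 1], [0, -4.4, 0, 0.009, 0, 0.002, 1], [0.2, -4.4, -0, 0.01, -0, 0.002, 1], [-0, -4.2, 0, 0.009, -0, 0.001, 1]]]
[[[-0, -0, 0, -0, -0, 0.016, 1], [-0, -0, 0, -0, -0, 0.016, 1], [-0, -0, 0, -0, -0, 0.016, 1], [-0, -0, 0, -0, -0, 0.016, 1], [-0, -0, 0, -0, -0, 0.016, 1], [-0, -0, 0, -0, -0, 0.016, 1]]]
```

>>> {"name": "servo_tool", "arguments": {
  "rows": [
    [[0, -4.4, 0, 0.008, 0, 0.006, 1], [0, -4.4, 0, 0.008, 0, 0.005, 1], [0, -4.2, 0, 0.008, 0, 0.004, 1], [0, -4.4, 0, 0.008, -0.001, 0.004, 1], [0, -4.4, 0, 0.009, 0, 0.003, 1], [0, -4.4, 0, 0.009, 0, 0.002, 1], [0.2, -4.4, 0, 0.01, 0, 0.002, 1], [0, -4.2, 0, 0.009, 0, 0.001, 1]]
  ]
}}

```text
t: 13.12
tcp_pos: [0.4935, 0.0344, 0.1556]
tool_rot: [0.729, 0.671, -0.098, 0.088]
force: [-0.5, 1.4, -0.0]
finger_gap: 1.0
gripper_force: 0.0
```

>>> {"name": "servo_tool", "arguments": {
  "rows": [
    [[0, 0, 0, 0, 0, 0, 1], [0, 0, 0, 0, 0, 0, 1]]
  ]
}}

```text
t: 13.28
tcp_pos: [0.4931, 0.0349, 0.1553]
tool_rot: [0.728, 0.673, -0.097, 0.086]
force: [0.2, -0.5, 0.5]
finger_gap: 1.004
gripper_force: 0.0
```

```bash
python3 log.py; python3 - <<'E'
from rows import *
yaw=85.2;u=np.array([np.cos(np.radians(85.2)),np.sin(np.radians(85.2)),0]);c=np.array([.4892,-.009,.06])
o=ori(yaw,105,-1);d=o.apply([0,0,1]);g=c+u*.017
P1=Path();P1.line(g-.002*d,o,8,1);P1.out()
E
```

```text
13.28 [-0.01   0.535  1.813 -0.348  0.847  0.308] [0.4931 0.0349 0.1553] [ 0.7284  0.6728 -0.0966  0.086 ] [ 0.2 -0.5  0.5] 1.004 0.0
n 8 end [0.4907 0.0081 0.0621] q [-0.06  0.7   1.88 -0.47  0.62  0.41] minz 0.062 qmargin 0.56 speed frac 0.14
[[[-0, -0, 0, -0, 0, 0.012, 1], [-0, -0, 0, -0, 0, 0.012, 1], [-0, -0, 0.2, -0.001, 0, 0.012, 1], [-0.2, -0, -0, 0, 0, 0.013, 1], [0, -0, -0, -0, 0, 0.012, 1], [0, -0.2, 0, -0, -0, 0.012, 1], [0, 0, 0, -0, -0, 0.012, 1], [-0, 0, 0, -0.001, -0, 0.012, 1]]]
```

>>> {"name": "servo_tool", "arguments": {
  "rows": [
    [[0, 0, 0, 0, 0, 0.012, 1], [0, 0, 0, 0, 0, 0.012, 1], [0, 0, 0.2, -0.001, 0, 0.012, 1], [-0.2, 0, 0, 0, 0, 0.013, 1], [0, 0, 0, 0, 0, 0.012, 1], [0, -0.2, 0, 0, 0, 0.012, 1], [0, 0, 0, 0, 0, 0.012, 1], [0, 0, 0, -0.001, 0, 0.012, 1]]
  ],
  "squeeze": 50
}}

```text
t: 13.95
tcp_pos: [0.4917, 0.0051, 0.0629]
tool_rot: [0.731, 0.669, -0.096, 0.089]
force: [0.1, -0.1, 0.7]
finger_gap: 1.001
gripper_force: 0.0
```

>>> {"name": "servo_tool", "arguments": {
  "rows": [
    [[0, 0, 0, 0, 0, 0, 1], [0, 0, 0, 0, 0, 0, 0.6], [0, 0, 0, 0, 0, 0, 0.4], [0, 0, 0, 0, 0, 0, 0.2], [0, 0, 0, 0, 0, 0, 0], [0, 0, 0, 0, 0, 0, -1], [0, 0, 0, 0, 0, 0, -1], [0, 0, 0, 0, 0, 0, -1]]
  ]
}}

```text
t: 14.62
tcp_pos: [0.4906, 0.0063, 0.0647]
tool_rot: [0.731, 0.669, -0.097, 0.09]
force: [-3.2, -1.3, 7.2]
finger_gap: 0.641
gripper_force: 52.3
```

```bash
python3 log.py; python3 - <<'E'
from rows import *
S=np.array([.489,-.221]);B=60
P1=Path();P1.line(P1.p+[0,0,.14],P1.r,6,-1);
o=ori(B,15,-1);d=o.apply([0,0,1])
q,e=ik(np.r_[S,.20],o,np.array([-1.1,1.05,1.67,.94,1.55,-1.23]));print(q.round(2),e)
P1.joint(q,24,-1);P1.out()
E
```

```text
14.62 [-0.065  0.698  1.881 -0.467  0.62   0.412] [0.4906 0.0063 0.0647] [ 0.731   0.6695 -0.0969  0.0897] [-3.2 -1.3  7.2] 0.641 52.3
[-1.1   0.85  1.7   0.95  1.65 -1.09] 5.222766663592893e-13
n 30 end [ 0.4893 -0.221   0.2001] q [-1.1   0.85  1.7   0.95  1.65 -1.08] minz 0.088 qmargin 0.57 speed frac 0.22
[[[0, 0, 0, -0.006, 0, -0.023, -1], [0, 0, 0, -0.006, 0, -0.022, -1], [0, 0, 0, -0.006, 0, -0.023, -1], [0, 0, 0, -0.006, 0, -0.022, -1], [0, 0, 0, -0.007, 0, -0.023, -1], [0, 0, 0, -0.006, 0, -0.022, -1], [3.4, 2.2, 0.8, -0.008, -0.007, 0.012, -1], [3.4, 2.4, 0.8, -0.007, -0.007, 0.011, -1]]]
[[[3, 2.8, 0.8, -0.007, -0.005, 0.01, -1], [2.8, 3, 0.8, -0.006, -0.005, 0.009, -1], [2.6, 3.4, 0.8, -0.006, -0.004, 0.007, -1], [2.2, 3.6, 0.6, -0.005, -0.002, 0.006, -1], [2, 3.8, 0.4, -0.005, -0.002, 0.005, -1], [1.6, 4, 0.6, -0.005, -0.001, 0.004, -1], [1.4, 4, 0.4, -0.004, 0, 0.001, -1], [0.8, 4.4, 0.2, -0.005, 0.001, 0.001, -1]]]
[[[0.6, 4.4, 0.2, -0.003, 0.002, -0.001, -1], [0.2, 4.6, -0, -0.004, 0.002, -0.003, -1], [-0.2, 4.6, -0.2, -0.003, 0.003, -0.004, -1], [-0.6, 4.8, -0.2, -0.003, 0.004, -0.006, -1], [-1, 4.6, -0.4, -0.003, 0.004, -0.008, -1], [-1.4, 4.6, -0.4, -0.002, 0.005, -0.009, -1], [-1.6, 4.6, -0.8, -0.002, 0.006, -0.011, -1], [-2.2, 4.6, -0.8, -0.002, 0.007, -0.012, -1]]]
[[[-2.4, 4.4, -1, -0.001, 0.007, -0.014, -1], [-2.8, 4.2, -1.2, -0.001, 0.007, -0.015, -1], [-3.2, 4, -1.4, -0.001, 0.009, -0.016, -1], [-3.4, 4, -1.6, 0, 0.009, -0.018, -1], [-3.6, 3.6, -1.8, 0, 0.01, -0.02, -1], [-4, 3.6, -2, 0.001, 0.011, -0.02, -1]]]
```

```bash
cat > cru.py <<'E'
from rows import *
import pickle
def save():
    P1=Path();y=P1.r.apply([0,1,0]);u=np.array([np.cos(np.radians(85.2)),np.sin(np.radians(85.2)),0])
    u-=y*(u@y);u/=np.linalg.norm(u)
    mid=np.array([.4892,-.009,.06]);off=mid-P1.p;off-=y*(off@y)
    a=P1.r.inv().apply(u);m=P1.r.inv().apply(off);pickle.dump((a,m),open('cru.pkl','wb'));print('axis(mouth) in tool',a.round(3),'mid in tool',m.round(4))
def pose(foot,B):
    """tool pose putting the crucible upright with its foot there"""
    a,m=pickle.load(open('cru.pkl','rb'))
    tau=np.degrees(np.arctan2(-a[2],-a[0]*1)) # refined below
    best=min((ori(B,t,-1) for t in np.arange(-40,60,.05)),key=lambda o:-o.apply(a)[2])
    return foot-best.apply(m-a*.055),best
def feet():
    a,m=pickle.load(open('cru.pkl','rb'));P1=Path();return P1.p+P1.r.apply(m-a*.055),P1.p+P1.r.apply(m+a*.055),P1.r.apply(a)
E
python3 - <<'E'
from cru import *
save()
S=np.array([.489,-.221])
p,o=pose(np.r_[S,.10],60);print(p.round(4),o.apply([0,0,1]).round(3))
P1=Path();P1.line(P1.p+[0,0,.14],P1.r,7,-1);P1.out()
q,e=ik(p,o,np.array([-1.1,1.05,1.67,.94,1.55,-1.23]));P1.joint(q,24,-1);P1.out()
E
```

```text
axis(mouth) in tool [ 0.965 -0.    -0.262] mid in tool [-0.0136  0.      0.0085]
[ 0.4867 -0.225   0.1703] [ 0.483  0.836 -0.262]
n 7 end [0.4904 0.0059 0.2046] q [-0.07  0.45  1.79 -0.33  0.93  0.22] minz 0.084 qmargin 0.57 speed frac 0.18
[[[0, 0, 0, -0.005, 0, -0.019, -1], [0, 0, 0, -0.005, 0, -0.02, -1], [0, 0, 0, -0.006, 0, -0.019, -1], [0, 0, 0, -0.005, 0, -0.019, -1], [0, 0, 0, -0.005, 0, -0.02, -1], [0, 0, 0, -0.005, 0, -0.019, -1], [0, 0, 0, -0.006, 0, -0.019, -1]]]
n 31 end [ 0.4861 -0.2253  0.17  ] q [-1.11  0.9   1.7   0.94  1.62 -1.12] minz 0.084 qmargin 0.57 speed frac 0.23
[[[0, 0, 0, -0.005, 0, -0.019, -1], [0, 0, 0, -0.005, 0, -0.02, -1], [0, 0, 0, -0.006, 0, -0.019, -1], [0, 0, 0, -0.005, 0, -0.019, -1], [0, 0, 0, -0.005, 0, -0.02, -1], [0, 0, 0, -0.005, 0, -0.019, -1], [0, 0, 0, -0.006, 0, -0.019, -1], [3.6, 2.2, 0.8, -0.008, -0.007, 0.013, -1]]]
[[[3.2, 2.4, 0.6, -0.007, -0.006, 0.012, -1], [3.2, 2.8, 0.8, -0.007, -0.005, 0.011, -1], [2.8, 3, 0.6, -0.006, -0.005, 0.01, -1], [2.6, 3.4, 0.6, -0.006, -0.003, 0.008, -1], [2.2, 3.6, 0.6, -0.006, -0.002, 0.007, -1], [2, 3.8, 0.4, -0.005, -0.002, 0.006, -1], [1.6, 4, 0.4, -0.005, -0, 0.005, -1], [1.4, 4.2, 0.4, -0.005, -0, 0.002, -1]]]
[[[0.8, 4.4, 0.2, -0.005, 0.001, 0.002, -1], [0.6, 4.4, 0, -0.004, 0.002, -0, -1], [0.2, 4.6, 0, -0.004, 0.003, -0.002, -1], [-0.4, 4.6, -0, -0.004, 0.003, -0.004, -1], [-0.6, 4.6, -0.4, -0.004, 0.004, -0.005, -1], [-1, 4.6, -0.2, -0.004, 0.004, -0.006, -1], [-1.4, 4.8, -0.6, -0.003, 0.006, -0.009, -1], [-1.8, 4.6, -0.6, -0.004, 0.006, -0.01, -1]]]
[[[-2.2, 4.4, -1, -0.002, 0.006, -0.011, -1], [-2.4, 4.4, -1, -0.003, 0.007, -0.013, -1], [-3, 4.2, -1.2, -0.002, 0.008, -0.015, -1], [-3.2, 4, -1.2, -0.002, 0.009, -0.016, -1], [-3.4, 3.8, -1.6, -0.002, 0.009, -0.017, -1], [-4, 3.8, -1.8, -0.001, 0.01, -0.019, -1], [-4, 3.2, -1.8, -0.002, 0.01, -0.02, -1]]]
```

>>> {"name": "servo_tool", "arguments": {
  "rows": [
    [[0, 0, 0, -0.005, 0, -0.019, -1], [0, 0, 0, -0.005, 0, -0.02, -1], [0, 0, 0, -0.006, 0, -0.019, -1], [0, 0, 0, -0.005, 0, -0.019, -1], [0, 0, 0, -0.005, 0, -0.02, -1], [0, 0, 0, -0.005, 0, -0.019, -1], [0, 0, 0, -0.006, 0, -0.019, -1], [3.6, 2.2, 0.8, -0.008, -0.007, 0.013, -1]]
  ]
}}

```text
t: 15.28
tcp_pos: [0.4867, -0.0024, 0.198]
tool_rot: [0.739, 0.665, -0.097, 0.059]
force: [0.1, -0.4, -2.7]
finger_gap: 0.645
gripper_force: 54.4
```

>>> {"name": "servo_tool", "arguments": {
  "rows": [
    [[3.2, 2.4, 0.6, -0.007, -0.006, 0.012, -1], [3.2, 2.8, 0.8, -0.007, -0.005, 0.011, -1], [2.8, 3, 0.6, -0.006, -0.005, 0.01, -1], [2.6, 3.4, 0.6, -0.006, -0.003, 0.008, -1], [2.2, 3.6, 0.6, -0.006, -0.002, 0.007, -1], [2, 3.8, 0.4, -0.005, -0.002, 0.006, -1], [1.6, 4, 0.4, -0.005, 0, 0.005, -1], [1.4, 4.2, 0.4, -0.005, 0, 0.002, -1]]
  ]
}}

```text
t: 15.95
tcp_pos: [0.4428, -0.0516, 0.1402]
tool_rot: [0.772, 0.596, -0.028, -0.217]
force: [-0.3, 0.2, -3.4]
finger_gap: 0.643
gripper_force: 54.4
```

>>> {"name": "servo_tool", "arguments": {
  "rows": [
    [[0.8, 4.4, 0.2, -0.005, 0.001, 0.002, -1], [0.6, 4.4, 0, -0.004, 0.002, 0, -1], [0.2, 4.6, 0, -0.004, 0.003, -0.002, -1], [-0.4, 4.6, 0, -0.004, 0.003, -0.004, -1], [-0.6, 4.6, -0.4, -0.004, 0.004, -0.005, -1], [-1, 4.6, -0.2, -0.004, 0.004, -0.006, -1], [-1.4, 4.8, -0.6, -0.003, 0.006, -0.009, -1], [-1.8, 4.6, -0.6, -0.004, 0.006, -0.01, -1]]
  ]
}}

```text
t: 16.62
tcp_pos: [0.4633, -0.107, 0.1402]
tool_rot: [0.748, 0.501, 0.237, -0.364]
force: [0.1, -0.0, -3.5]
finger_gap: 0.648
gripper_force: 54.5
```

>>> {"name": "servo_tool", "arguments": {
  "rows": [
    [[-2.2, 4.4, -1, -0.002, 0.006, -0.011, -1], [-2.4, 4.4, -1, -0.003, 0.007, -0.013, -1], [-3, 4.2, -1.2, -0.002, 0.008, -0.015, -1], [-3.2, 4, -1.2, -0.002, 0.009, -0.016, -1], [-3.4, 3.8, -1.6, -0.002, 0.009, -0.017, -1], [-4, 3.8, -1.8, -0.001, 0.01, -0.019, -1], [-4, 3.2, -1.8, -0.002, 0.01, -0.02, -1], [0, 0, 0, 0, 0, 0, -1]]
  ]
}}

```text
t: 17.28
tcp_pos: [0.4873, -0.2304, 0.1665]
tool_rot: [0.69, 0.397, 0.527, -0.3]
force: [0.2, -0.1, -2.7]
finger_gap: 0.643
gripper_force: 54.6
```

```bash
python3 log.py; python3 - <<'E'
from cru import *
from h import *
print([x.round(4) for x in feet()])
s=manip.snapshot('side');t=manip.snapshot('top');w=manip.snapshot('wrist')
for n,m in(('w6',w),('s6',s),('t6',t)):cv2.imwrite(f'pics/{n}.png',m)
c=np.zeros((600,800,3),np.uint8);c[:600,:400]=cv2.resize(s[200:350,245:345],None,fx=4,fy=4,interpolation=cv2.INTER_CUBIC)
c[:300,400:800]=cv2.resize(t[200:290,345:465],(400,300),interpolation=cv2.INTER_CUBIC);c[300:550,400:800]=cv2.resize(w,(400,250));cv2.imwrite('pics/c6.png',c)
E
```

```text
17.28 [-1.112  0.911  1.688  0.939  1.616 -1.128] [ 0.4873 -0.2304  0.1665] [ 0.6897  0.3966  0.5265 -0.2996] [ 0.2 -0.1 -2.7] 0.643 54.6
[array([ 0.4898, -0.2268,  0.0962]), array([ 0.4896, -0.2262,  0.2062]), array([-0.0015,  0.0059,  1.    ])]
```

View pics/c6.png

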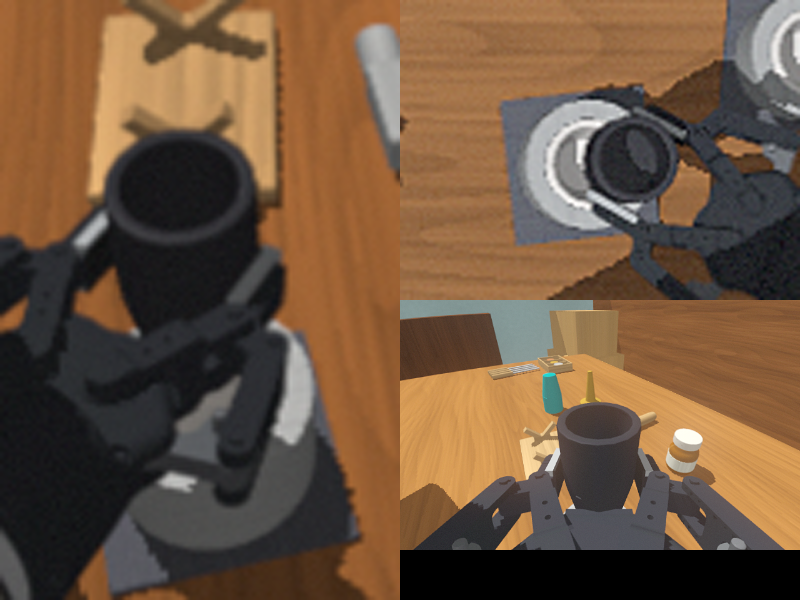

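Side, top and wrist views show the crucible mouth-up above the correct stand. The mouth rim is centred at top (414.1,248.3) and side (290.4,246.8). I'll triangulate it.

```bash
python3 log.py; python3 - <<'E'
from cru import *
from h import *
f,m,a=feet();print('foot',f.round(4),'mouth',m.round(4),a.round(4))
for n,uv in(('top',(414.1,248.3)),('side',(290.4,246.8))):print(n,plane(n,uv,m[2]).round(4),proj(n,m).round(1))
o,d=ray('top',(414.1,248.3));p,e=ray('side',(290.4,246.8));st=np.linalg.lstsq(np.c_[d,-e],p-o,rcond=None)[0];print((o+d*st[0]).round(4),(p+e*st[1]).round(4))
# foot: dark silhouette in wrist/top not seen; rim ellipse refined by mask in top
t=cv2.imread('pics/t6.png');print(t[245:252,400:432].max(2))
E
```

```text
17.43 [-1.105  0.908  1.692  0.937  1.619 -1.126] [ 0.4875 -0.2254  0.1683] [ 0.6881  0.3982  0.5251 -0.3036] [-0.3  0.5 -2.9] 0.641 54.6
foot [ 0.4898 -0.2216  0.0979] mouth [ 0.4899 -0.2213  0.2079] [9.0e-04 2.3e-03 1.0e+00]
top [ 0.4883 -0.223   0.2079] [413.3 247.5]
side [ 0.4898 -0.2309  0.2079] [290.1 241.7]
[ 0.4885 -0.2244  0.2   ] [ 0.4895 -0.2244  0.2   ]
[[149  20  41  72  72  50  40  44  44  45  42  34  40  39  71  78  73  73
   73  78  77  60  46  45  37  49  84  78  75  90  94  88]
 [112  29  60  78  68  48  41  40  41  48  48  50  42  39  73  74  74  71
   81  70  77  68  43  49  44  39  87  80  53  81  77  72]
 [ 65  29  65  74  71  55  44  48  43  43  43  39  47  32  48  73  74  79
   65  70  78  69  51  42  49  31  88  76  52  82  81  82]
 [ 75  28  58  81  66  46  47  42  37  43  43  46  44  41  40  73  71  77
   68  69  77  68  44  45  46  45  77  74  42 189  85  87]
 [104  29  56  76  70  51  38  45  44  48  45  44  44  48  46  38  72  74
   74  69  76  77  45  45  43  33  85  73 119 187 187  79]
 [113  30  45  79  78  50  50  48  43  41  53  45  48  46  50  42  43  82
   80  80  81  75  45  44  43  41  82  74 111 170 164 170]
 [ 68  38  37  81  84  60  40  49  40  49  43  41  46  44  40  46  36  44
   35  52  78  68  41  41  35  59  78  68 153 162 156 159]]
```

```bash
python3 - <<'E'
from cru import *
from h import *
f,m,a=feet();print(m.round(4),f.round(4))
s=manip.snapshot('side');t=manip.snapshot('top');cv2.imwrite('pics/s7.png',s);cv2.imwrite('pics/t7.png',t)
th=np.radians(np.arange(0,360,5))
for n in('side','top'):
    u=np.array([proj(n,m+[.028*np.cos(x),.028*np.sin(x),0]) for x in th]);print(n,'pred',u.min(0).round(1),u.max(0).round(1))
    v=np.array([proj(n,m+[.022*np.cos(x),.022*np.sin(x),0]) for x in th]);print('  inner',v.min(0).round(1),v.max(0).round(1))
red=s[...,2].astype(int)-s[...,0]
print('side col top',[(r,int(red[r,290])) for r in range(222,240)])
for r in range(238,254,3):
    x=np.flatnonzero(red[r,255:330]<25)+255;print(r,x.min(),x.max(),end=' | ')
g=s.max(2).astype(int);print('\ncol290',g[226:275,290].tolist());print('row247',g[247,268:314].tolist())
g=t.max(2).astype(int);print('top row248',g[248,392:436].tolist());print('top col413',g[228:270,413].tolist())
E
```

```text
[ 0.4899 -0.2213  0.2079] [ 0.4898 -0.2216  0.0979]
side pred [270.8 227.3] [309.4 257.1]
  inner [274.9 230.3] [305.3 253.7]
top pred [400.1 234.3] [426.5 260.9]
  inner [402.9 237.1] [423.6 258. ]
side col top [(222, 95), (223, 93), (224, 93), (225, 95), (226, 95), (227, 96), (228, 65), (229, 18), (230, -3), (231, -2), (232, -2), (233, -1), (234, 0), (235, -2), (236, -2), (237, -2), (238, -3), (239, -1)]
238 273 306 | 241 272 307 | 244 271 307 | 247 271 308 | 250 267 308 | 253 264 309 | 
col290 [193, 194, 146, 82, 57, 39, 25, 25, 25, 25, 27, 29, 28, 28, 27, 22, 26, 25, 25, 27, 26, 23, 26, 29, 25, 28, 24, 27, 49, 60, 57, 38, 26, 26, 27, 24, 24, 25, 27, 24, 25, 26, 26, 25, 23, 25, 26, 27, 27]
row247 [226, 205, 157, 64, 63, 60, 51, 35, 24, 25, 24, 21, 23, 23, 26, 23, 26, 27, 27, 27, 26, 27, 23, 26, 25, 26, 25, 25, 26, 25, 28, 26, 24, 23, 34, 48, 57, 54, 50, 36, 43, 96, 140, 143, 141, 124]
top row248 [122, 145, 138, 143, 146, 131, 72, 36, 46, 75, 79, 54, 42, 43, 44, 45, 45, 45, 48, 47, 43, 35, 75, 75, 76, 75, 69, 70, 61, 43, 38, 45, 72, 80, 65, 83, 79, 188, 76, 83, 93, 98, 73, 58]
top col413 [60, 63, 61, 62, 76, 92, 43, 67, 78, 34, 57, 80, 73, 79, 74, 75, 73, 71, 75, 45, 35, 32, 42, 46, 42, 47, 47, 47, 47, 28, 71, 75, 81, 203, 186, 83, 182, 214, 195, 52, 65, 66]
```

The model's mouth position agrees with both views to within about 1 px: side outer edges 270.5–308, predicted 270.8–309.4; top inner 403–423, predicted 403–423.6. I'll trim about 1 mm and descend.

```bash
python3 - <<'E'
from cru import *
P1=Path();p,o=pose(np.array([.4892,-.2206,.030]),60);o=P1.r
print(p.round(4),(o.inv().apply([0,0,-1])).round(3));
P1.line(p,o,12,-1);P1.out()
E
```

```text
[ 0.4869 -0.2246  0.1003] [-0.965 -0.     0.263]
n 12 end [ 0.4865 -0.2247  0.1007] q [-1.11  1.03  1.67  0.93  1.56 -1.21] minz 0.101 qmargin 0.75 speed frac 0.05
[[[0, 0, 0, -0.006, -0, 0.001, -1], [0, 0, 0, -0.005, -0, 0.002, -1], [0, 0, 0, -0.006, -0, 0.001, -1], [0, 0, 0, -0.005, -0, 0.002, -1], [0, 0, 0, -0.006, -0, 0.001, -1], [0, 0, 0, -0.005, -0, 0.002, -1], [0, 0, 0, -0.006, -0, 0.001, -1], [0, 0, 0, -0.005, -0, 0.002, -1]]]
[[[0, 0, 0, -0.006, -0.001, 0.001, -1], [0, 0, 0, -0.005, 0, 0.001, -1], [0, 0, 0, -0.006, 0, 0.002, -1], [0, 0, 0, -0.005, 0, 0.001, -1]]]
```

>>> {"name": "servo_tool", "arguments": {
  "rows": [
    [[0, 0, 0, -0.006, 0, 0.001, -1], [0, 0, 0, -0.005, 0, 0.002, -1], [0, 0, 0, -0.006, 0, 0.001, -1], [0, 0, 0, -0.005, 0, 0.002, -1], [0, 0, 0, -0.006, 0, 0.001, -1], [0, 0, 0, -0.005, 0, 0.002, -1], [0, 0, 0, -0.006, 0, 0.001, -1], [0, 0, 0, -0.005, 0, 0.002, -1]]
  ]
}}

```text
t: 18.2
tcp_pos: [0.4876, -0.2254, 0.1224]
tool_rot: [0.688, 0.398, 0.526, -0.304]
force: [-0.2, -0.4, -2.6]
finger_gap: 0.644
gripper_force: 54.6
```

>>> {"name": "servo_tool", "arguments": {
  "rows": [
    [[0, 0, 0, -0.006, -0.001, 0.001, -1], [0, 0, 0, -0.005, 0, 0.001, -1], [0, 0, 0, -0.006, 0, 0.002, -1], [0, 0, 0, -0.005, 0, 0.001, -1], [0, 0, 0, 0, 0, 0, -1]]
  ]
}}

```text
t: 18.62
tcp_pos: [0.4862, -0.2253, 0.0997]
tool_rot: [0.688, 0.397, 0.526, -0.305]
force: [-1.1, 1.3, -3.3]
finger_gap: 0.642
gripper_force: 54.6
```

```bash
python3 log.py; python3 - <<'E'
from cru import *
print([x.round(4) for x in feet()])
E
```

```text
18.62 [-1.108  1.033  1.673  0.935  1.559 -1.21 ] [ 0.4862 -0.2253  0.0997] [ 0.6876  0.3973  0.5259 -0.3046] [-1.1  1.3 -3.3] 0.642 54.6
[array([ 0.4885, -0.2211,  0.0294]), array([ 0.4885, -0.2212,  0.1394]), array([ 5.e-04, -1.e-03,  1.e+00])]
```

>>> {"name": "servo_tool", "arguments": {
  "rows": [
    [[0, 0, 0, -0.0029, 0, 0.0008, -1], [0, 0, 0, -0.0029, 0, 0.0008, -1], [0, 0, 0, -0.0019, 0, 0.0005, -1], [0, 0, 0, 0, 0, 0, -1]]
  ]
}}

```text
t: 18.95
tcp_pos: [0.4863, -0.2249, 0.0928]
tool_rot: [0.687, 0.398, 0.526, -0.305]
force: [0.9, 2.0, -2.1]
finger_gap: 0.646
gripper_force: 54.5
```

>>> {"name": "servo_tool", "arguments": {
  "rows": [
    [[0, 0, 0, -0.0019, 0, 0.0005, -1], [0, 0, 0, 0, 0, 0, -1]]
  ]
}}

```text
t: 19.12
tcp_pos: [0.4863, -0.2248, 0.0912]
tool_rot: [0.687, 0.398, 0.526, -0.305]
force: [1.3, 2.9, -1.3]
finger_gap: 0.645
gripper_force: 54.4
```

>>> {"name": "servo_tool", "arguments": {
  "rows": [
    [[0, 0, 0, -0.0019, 0, 0.0005, -1], [0, 0, 0, 0, 0, 0, -1]]
  ]
}}

```text
t: 19.28
tcp_pos: [0.4864, -0.2247, 0.0894]
tool_rot: [0.687, 0.397, 0.527, -0.305]
force: [2.5, 3.8, 1.0]
finger_gap: 0.646
gripper_force: 54.3
```

>>> {"name": "servo_tool", "arguments": {
  "rows": [
    [[0, 0, 0, 0.0003, 0, 0.0012, -1], [0, 0, 0, 0, 0, 0, -1]]
  ]
}}

```text
t: 19.45
tcp_pos: [0.4869, -0.2243, 0.0886]
tool_rot: [0.688, 0.398, 0.526, -0.304]
force: [0.5, 1.9, -0.9]
finger_gap: 0.641
gripper_force: 54.5
```

>>> {"name": "servo_tool", "arguments": {
  "rows": [
    [[0, 0, 0, -0.0014, 0, 0.0004, -1], [0, 0, 0, 0, 0, 0, -1]]
  ]
}}

```text
t: 19.62
tcp_pos: [0.4869, -0.2243, 0.0873]
tool_rot: [0.687, 0.398, 0.526, -0.304]
force: [0.0, 4.3, -0.2]
finger_gap: 0.649
gripper_force: 54.4
```

>>> {"name": "servo_tool", "arguments": {
  "rows": [
    [[0, 0, 0, -0.0014, 0, 0.0004, -1], [0, 0, 0, 0, 0, 0, -1]]
  ]
}}

```text
t: 19.78
tcp_pos: [0.4868, -0.224, 0.0859]
tool_rot: [0.687, 0.398, 0.526, -0.305]
force: [-0.5, 4.6, 0.9]
finger_gap: 0.646
gripper_force: 54.4
```

>>> {"name": "servo_tool", "arguments": {
  "rows": [
    [[0, 0, 0, 0.0002, -0.0005, 0.0009, -1], [0, 0, 0, 0, 0, 0, -1]]
  ]
}}

```text
t: 19.95
tcp_pos: [0.4871, -0.2236, 0.0854]
tool_rot: [0.688, 0.398, 0.526, -0.304]
force: [-0.5, 2.1, -1.0]
finger_gap: 0.642
gripper_force: 54.5
```

>>> {"name": "servo_tool", "arguments": {
  "rows": [
    [[0, 0, 0, -0.0012, 0, 0.0003, -1], [0, 0, 0, 0, 0, 0, -1]]
  ]
}}

```text
t: 20.12
tcp_pos: [0.487, -0.2235, 0.0843]
tool_rot: [0.688, 0.398, 0.526, -0.304]
force: [0.6, 3.3, -0.8]
finger_gap: 0.647
gripper_force: 54.5
```

>>> {"name": "servo_tool", "arguments": {
  "rows": [
    [[0, 0, 0, -0.0008, 0, 0.0002, -1], [0, 0, 0, 0, 0, 0, -1]]
  ]
}}

```text
t: 20.28
tcp_pos: [0.487, -0.2235, 0.0839]
tool_rot: [0.687, 0.398, 0.526, -0.304]
force: [-0.6, 2.8, 0.0]
finger_gap: 0.645
gripper_force: 54.5
```

>>> {"name": "servo_tool", "arguments": {
  "rows": [
    [[0, 0, 0, -0.0008, -0.0003, 0.0006, -1], [0, 0, 0, 0, 0, 0, -1]]
  ]
}}

```text
t: 20.45
tcp_pos: [0.4871, -0.2232, 0.0839]
tool_rot: [0.687, 0.397, 0.527, -0.304]
force: [-0.3, 0.2, 4.3]
finger_gap: 0.642
gripper_force: 54.7
```

>>> {"name": "servo_tool", "arguments": {
  "rows": [
    [[0, 0, 0, -0.0008, 0, 0.0002, -1], [0, 0, 0, 0, 0, 0, -1]]
  ]
}}

```text
t: 20.62
tcp_pos: [0.4871, -0.2232, 0.0838]
tool_rot: [0.686, 0.397, 0.528, -0.304]
force: [-1.3, -0.2, 7.5]
finger_gap: 0.645
gripper_force: 54.8
```

>>> {"name": "servo_tool", "arguments": {
  "rows": [
    [[0, 0, 0, -0.0008, 0, 0.0002, -1], [0, 0, 0, 0, 0, 0, -1]]
  ]
}}

```text
t: 20.78
tcp_pos: [0.4871, -0.2232, 0.0838]
tool_rot: [0.686, 0.397, 0.528, -0.305]
force: [-2.0, -0.1, 10.0]
finger_gap: 0.645
gripper_force: 54.9
```

The TCP has stopped at 83.8 mm (foot about 14 mm), lateral force is near zero and vertical force is rising, so it is on the floor. I'll relax and release.

>>> {"name": "servo_tool", "arguments": {
  "rows": [
    [[0, 0, 0, 0.0012, 0, -0.0003, -1], [0, 0, 0, 0, 0, 0, 0.2], [0, 0, 0, 0, 0, 0, 0.25], [0, 0, 0, 0, 0, 0, 0.28], [0, 0, 0, 0, 0, 0, 0.31], [0, 0, 0, 0, 0, 0, 0.34], [0, 0, 0, 0, 0, 0, 0.37], [0, 0, 0, 0, 0, 0, 0.4]]
  ]
}}

```text
t: 21.45
tcp_pos: [0.4872, -0.2237, 0.0818]
tool_rot: [0.688, 0.398, 0.526, -0.303]
force: [-0.1, 0.6, 0.3]
finger_gap: 0.702
gripper_force: 0.0
```

>>> {"name": "servo_tool", "arguments": {
  "rows": [
    [[0, 0, 0, 0, 0, 0, 0.5], [0, 0, 0, 0, 0, 0, 0.7], [0, 0, 0, 0, 0, 0, 1], [0, 0, 0, 0, 0, 0, 1], [0, 0, 0, 0, 0, 0, 1], [0, 0, 0, 0, 0, 0, 1]]
  ]
}}

```text
t: 21.95
tcp_pos: [0.4869, -0.2229, 0.0824]
tool_rot: [0.688, 0.398, 0.526, -0.304]
force: [-0.6, 0.6, 0.4]
finger_gap: 0.999
gripper_force: 0.0
```

>>> {"name": "servo_tool", "arguments": {
  "rows": [
    [[0, 0, 0, 0, 0, -0.008, 1], [0, 0, 0, 0, 0, -0.015, 1], [0, 0, 0, 0, 0, -0.02, 1], [0, 0, 0, 0, 0, -0.02, 1], [0, 0, 0, 0, 0, -0.02, 1], [0, 0, 0, 0, 0, -0.02, 1], [0, 0, 0, 0, 0, -0.01, 1], [0, 0, 0, 0, 0, 0, 1]]
  ]
}}

```text
t: 22.62
tcp_pos: [0.4316, -0.321, 0.1124]
tool_rot: [0.689, 0.398, 0.526, -0.301]
force: [0.9, -0.9, -0.1]
finger_gap: 1.002
gripper_force: 0.0
```

```bash
python3 log.py; python3 - <<'E'
from h import *
s=manip.snapshot('side');t=manip.snapshot('top');w=manip.snapshot('wrist')
for n,m in(('w8',w),('s8',s),('t8',t)):cv2.imwrite(f'pics/{n}.png',m)
c=np.zeros((600,800,3),np.uint8);c[:600,:400]=cv2.resize(s[225:375,245:345],None,fx=4,fy=4,interpolation=cv2.INTER_CUBIC)
c[:300,400:800]=cv2.resize(t[200:290,345:465],(400,300),interpolation=cv2.INTER_CUBIC);c[300:550,400:800]=cv2.resize(w,(400,250));cv2.imwrite('pics/c8.png',c)
th=np.radians(np.arange(0,360,5))
for n in('side','top','wrist'):
  for r in(.028,.022):
    u=np.array([proj(n,np.array([.489,-.2206,.124])+[r*np.cos(x),r*np.sin(x),0]) for x in th]);print(n,r,'pred',u.min(0).round(1),u.max(0).round(1))
E
```

```text
22.62 [-1.256  1.028  1.547  0.811  1.692 -1.16 ] [ 0.4316 -0.321   0.1124] [ 0.6885  0.3977  0.5262 -0.3014] [ 0.9 -0.9 -0.1] 1.002 0.0
side 0.028 pred [276.3 260.9] [311.1 290. ]
side 0.022 pred [280.  263.9] [307.4 286.7]
top 0.028 pred [394.2 236.4] [418.6 261. ]
top 0.022 pred [396.8 239. ] [416.  258.3]
wrist 0.028 pred [282.2 136.5] [354.6 165.8]
wrist 0.022 pred [290.  139.1] [346.8 162. ]
```

View pics/c8.png

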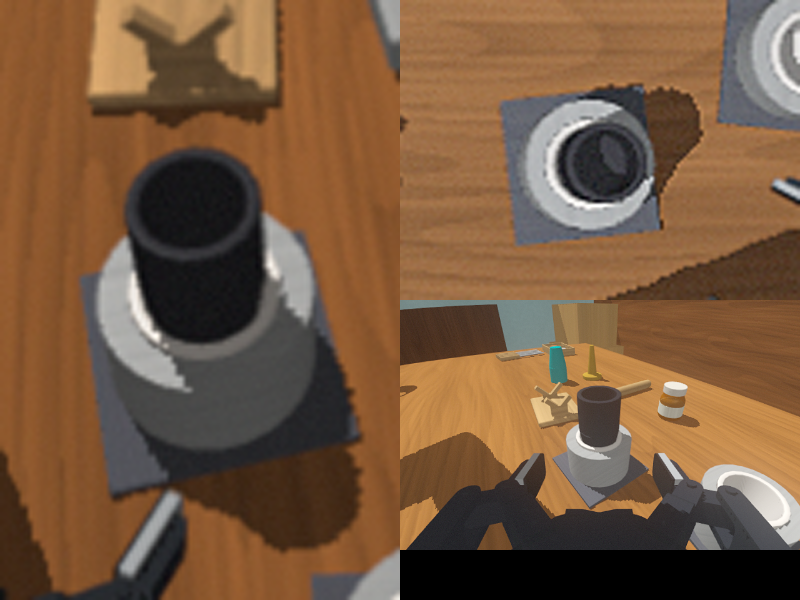

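The crucible sits mouth-up in the well. Its rim is at side 276.5–310 × 262–290 (predicted 276–311 × 261–290) and top 392–420 × 236.6–260.6, within about 1 mm of home. It is upright and the gripper is clear.

```bash
python3 -c "
from station import manip
print(manip.sign_off())"
```

```text
the job is handed in; nothing more can be done
None
```

I laid the crucible on its side in the V-rest and let go of it, then nested it foot-down, mouth up, in the near stand's well, and handed the job in at about 23 s; the cameras put the rim within about 1 mm of home, but the hand-in gave no verdict.

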